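Load the dish scanner and index its tray under the hood

TASK

Load the dish scanner and start a scan: pull up the index plunger's knob, slide the tray out from under the hood and let the plunger drop fully home in the loading station's hole; put the white calibration puck from the tray flat into its square holder, and lay every culture dish on the bench flat in a tray pocket of its own. Then, in the same way, index the loaded tray back under the hood to the scanning station, press the start button fully down, and index the tray out again to the loading station with the dishes still in it. Leave the other things on the bench where they stand.

Things in the scene. Friction and masses are not known exactly. Their poses are not given: they have to be found in the camera images.
- scanner: Dish scanner fixed to the bench: grey base plate 12 mm thick (x -175 to 100, y -190 to 190 mm) on which a tray slides along y. Origin on the bench (z = 0), under the tray's path, midway between its two stations; x, y level, z up. Along the -x side runs a steel index strip, top 22 mm up, with one hole at each station.
- hood (a point): Centre of the top of the scanner's white hood, 72 mm above the bench. Axes as the scanner's. Roof 190 mm (x) x 168 mm (y), underside 50 mm above the bench; closed at the back (+x) and at the -y end, open at the +y side, where the tray runs in and out; its front (-x) skirt ends 36 mm above the bench.
- shuttle (a joint): Tray position along the scanner's +y, m: 0 = scanning station, under the hood (at the start); 0.200 = loading station, clear of the hood. The index holes are at 0 and 0.200, play about 1.5 mm each way, end stops 6 mm beyond. Drag about 2 N. With the plunger pin in a hole the tray cannot move.
- plunger (a joint): Lift of the spring-loaded index plunger, m: 0 = pin home, 10 mm deep in a hole; 0.010 = pin end on top of the strip, free to slide along it; 0.018 = upper stop. A spring pulls it down, 4 N at 0 to 8 N at the top: it falls when let go and snaps into a hole that it is over.
- knob (a point): Centre of the plunger's black knob: upright cylinder 26 mm in diameter, 30 mm high, its middle 57 mm above the bench when home, 3 mm above a 22 mm collar. Carried by the tray, 145 mm to the scanner's -x side of the tray's centre, in front of the hood: lift it to pull the pin, move it along the scanner's y to slide the tray.
- tray (a point): Centre of the aluminium tray (152 x 152 mm), at the height of its pocket floors (20 mm above the bench). Axes as the scanner's.
- pocket0 (a point): Floor centre (20 mm above the bench) of the tray's -x, -y pocket (scanner's axes): square recess 61 x 61 mm, 6 mm deep, level open top; pockets are 82 mm apart in x and in y, at +-41 mm from the tray's centre. Moves with the tray.
- pocket1 (a point): Floor centre (20 mm above the bench) of the tray's -x, +y pocket (scanner's axes): square recess 61 x 61 mm, 6 mm deep, level open top; pockets are 82 mm apart in x and in y, at +-41 mm from the tray's centre. Moves with the tray.
- pocket2 (a point): Floor centre (20 mm above the bench) of the tray's +x, -y pocket (scanner's axes): square recess 61 x 61 mm, 6 mm deep, level open top; pockets are 82 mm apart in x and in y, at +-41 mm from the tray's centre. Moves with the tray.
- pocket3 (a point): Floor centre (20 mm above the bench) of the tray's +x, +y pocket (scanner's axes): square recess 61 x 61 mm, 6 mm deep, level open top; pockets are 82 mm apart in x and in y, at +-41 mm from the tray's centre. Moves with the tray.
- dish0: Closed culture dish: flat round clear disc with tan agar inside, 56 mm in diameter, 18 mm high, about 35 g; z is the disc's axis, origin at its very centre (9 mm above what it lies on). All dishes are alike; either face may be up. May be absent.
- dish1: Closed culture dish: flat round clear disc with tan agar inside, 56 mm in diameter, 18 mm high, about 35 g; z is the disc's axis, origin at its very centre (9 mm above what it lies on). All dishes are alike; either face may be up. May be absent.
- dish2: Closed culture dish: flat round clear disc with tan agar inside, 56 mm in diameter, 18 mm high, about 35 g; z is the disc's axis, origin at its very centre (9 mm above what it lies on). All dishes are alike; either face may be up. May be absent.
- dish3: Closed culture dish: flat round clear disc with tan agar inside, 56 mm in diameter, 18 mm high, about 35 g; z is the disc's axis, origin at its very centre (9 mm above what it lies on). All dishes are alike; either face may be up. May be absent.
- puck: White ceramic calibration puck: plain solid disc, 46 mm in diameter, 20 mm high, 70 g, smaller and thicker than the dishes; z is its axis, origin at its very centre (10 mm above what it lies on). Starts in one of the tray's pockets, under the hood. Either face may be up.
- holder: The puck's holder, fixed on the bench: grey plastic square open box 62 x 62 mm, 12 mm high, inner width 54 mm, walls 4 mm. Origin on the bench under its centre.
- holder_floor (a point): Centre of the holder's inner floor, at the floor's top (4 mm above the bench, rim 12 mm above the bench).
- start (a joint): Travel of the start button, m: 0 up, 0.006 fully down (about 5 N); springs back.
- start_top (a point): Centre of the top of the round start button (grey, 28 mm in diameter, in a 44 mm black housing) on the hood's roof, 94 mm above the bench; press straight down.
- dropper: Bystander: white dropper bottle 32 mm in diameter, 75 mm high. Origin under its centre. Leave it alone.
- slide_box: Bystander: blue plastic slide box 74 x 124 x 52 mm. Origin under its centre. Leave it alone.
- tube_rack: Bystander: metal rack of red-capped tubes, 60 x 200 mm, 86 mm high. Origin under its centre. Leave it alone.
There are look-alikes about, which are no part of the job. What is shaped like the dish3 but blue is not meant. What is shaped like the dish0 but pink is not meant.

How it is judged:
By the outcome, as a careful person would: the job done as asked, in the order asked, and still so for the second after the job is handed in, with the robot touching nothing.
Of dish0, dish1, dish2, dish3 only 2 to 4 are there at a start; the rules pass over those that are not, and their reading is None.
At some moment in a run one of dish0, dish1, dish2, dish3 may be knocked a few centimetres aside while the robot is not near it.
Once in a run the grip may slacken for a moment while it holds something.
It also fails if it takes over 208 s, if anything falls off the work surface, if the arm or the gripper's body presses on something with over 40 N, if the wrist force passes 120 N, or if a joint passes its speed limit or range.

ROBOT

A 6-joint arm with a two-finger parallel gripper is mounted at the origin on the work surface. World frame = base frame: x ahead of the robot, y to its left, z up, the work surface at z = 0. Lengths are in m, angles in rad, forces in N, time in s.
With the tool pointing down it reaches from about 0.25 to 0.775 m from the base axis. Payload 4 kg.
Tool frame: the origin (TCP) lies on the front face of the gripper's body, between the roots of the fingers; the fingertips stand 73 mm ahead of it and the grasp point (between the pads) lies 54 mm ahead of it; z points along the fingers, y is the direction in which the jaws open and shut (so a half turn about z gives the same grasp; the last joint's range is limited). The gripper opens to 85 mm and grips with 20 to 120 N. Pads are 22 mm wide; open, the fingers measure 114 mm over their backs; the gripper's body (76 mm by 85 mm) begins 54 mm behind the grasp point. The pads swing forward as they close: fully open they stand 13 mm farther back than shut.
Start: joints at [1.138, 0.087, 1.371, -0, 1.684, -0.103], TCP at [0.178, 0.52, 0.304] pointing down, gripper open.
Joint ranges: [-3.1, 3.1], [-0.76, 2.03], [0.27, 2.55], [-1.08, 4.22], [0.17, 2.65], [-2.57, 2.57]. Speed limits (rad/s): [2.79, 2.79, 3.14, 3.14, 3.14, 3.14].

INTERFACE

Orientations are given as a unit quaternion [x, y, z, w].
In Python, from bench import status, optics, job_done gives the robot as it stands.
- The arm moves only by the tool step_arm, never from a script. Its argument "plan" is one flat list of numbers, 6 for each row, row after row: the shift along the tool's x, y, z in units of 0.3 m (1.0 is 0.3 m), then the turn, a rotation vector about the tool's x, y, z in units of 360 degrees (1.0 is 360 degrees). A call has 1 to 20 rows; each row is the pose to reach, as a shift and turn from the pose commanded when the call began, along the tool's axes at that moment, turning the shorter way round; what a row does not reach only later rows make up. A row lasts 1/8 s, in which the tool goes at most 62.5 mm and 10.7 degrees, less where a joint would pass 70% of its speed; a pose out of reach is approached as far as the arm can. A call with a number of a shift or a turn outside -1 to 1 is refused whole. A call with a gripper value outside its range is refused whole. "fingers" is the closure, from 0 (fully open) to 1 (shut), set as the call begins (left out, the last holds). The fingers move at their own pace and stop on an object; "force" is the grip in N (left out, the last holds). Time passes only in rows, so rows that repeat a pose let the fingers close. It gives the time, the measured TCP pose, the force and the opening at its end, in the units of the state.
- status.read_state(): the state, without advancing time (a new reading comes with each control period).
- optics.capture(name): name is "side" or "top" or "wrist"; returns a dict with "img" (400x640x3 uint8, blue, green, red), "camera_matrix" (3x3 intrinsics, pixels), "R" (3x3) and "t" (3): a world point X has camera coordinates R X + t. Camera axes: x right, y down, z forward; pixel columns grow to the right and rows downward; lengths in m; the calibration is good to about 2 mm. A picture is of the moment at which its call begins. There is no depth.
- job_done(): hands the job in, once; it reports no verdict.
The state is a dict: "t": time; "joints": joint angles; "joint_velocities": joint speeds; "tau": joint torques, N m; "tool_pos": TCP position; "orientation": TCP orientation; "force": force on the tool from outside, world axes, zero at the start; "ft_torque": the same for the moment, N m; "opening": finger opening in m.
Only numpy, scipy, OpenCV 4.12 (cv2) and the standard library are available. Lean on these libraries where they do the work, as an engineer would, in place of code of your own. Each camera call takes 0.05 s, during which the arm holds its last target. There are 200 camera calls.

## Working session

There is one attempt and no reset: what is moved stays moved. The work goes in short steps, Python scripts to look and compute and a tool call to move; the robot and the scene stay as the last step left them, time stands still between calls to the robot, and variables do not carry over. Pictures are saved under pics/ and viewed, about 12 in all and at most 16, crops included, and the job is handed in when it is done.

Besides the shell and the picture viewer there is one more tool, called after "Emit:" as a command line: name --argument value ..., lists and objects as JSON in quotes. step_arm: Moves the arm, as the interface text tells. Shifts and turns lie within -1 to 1; 1 stands for 0.3 m of shift or 360 degrees of turn. Its arguments: {"type":"object","properties":{"plan":{"type":"array","items":{"type":"number","minimum":-1,"maximum":1}},"fingers":{"type":"number"},"force":{"type":"number"}},"required":["plan"]}

```bash
ls; mkdir -p pics; cat > h.py <<'E'
import numpy as np, cv2, json
from scipy.spatial.transform import Rotation as Rn
from bench import status, optics
def cap(n,save=None):
    c=optics.capture(n)
    for k in ("camera_matrix","R","t"): c[k]=np.array(c[k],float)
    if save: cv2.imwrite(f"pics/{save}.png",c["img"])
    return c
def ray(c,u,v):
    d=c["R"].T@np.linalg.solve(c["camera_matrix"],[u,v,1.]); return -c["R"].T@c["t"].ravel(), d/np.linalg.norm(d)
def plane(c,u,v,z):
    o,d=ray(c,u,v); return o+d*(z-o[2])/d[2]
def tri(c1,p1,c2,p2):
    (o1,d1),(o2,d2)=ray(c1,*p1),ray(c2,*p2)
    s=np.linalg.lstsq(np.c_[d1,-d2],o2-o1,rcond=None)[0]
    a,b=o1+s[0]*d1,o2+s[1]*d2
    return (a+b)/2,np.linalg.norm(a-b)
def proj(c,X):
    p=c["camera_matrix"]@(c["R"]@np.array(X)+c["t"].ravel()); return p[:2]/p[2]
E
python3 - <<'E'
from h import *
s=status.read_state(); print({k:np.round(v,4).tolist() for k,v in s.items()})
for n in("top","side","wrist"):
    c=cap(n,n+"0"); print(n,np.round(c["camera_matrix"],1).tolist(),np.round(c["R"],3).tolist(),np.round(c["t"],3).tolist(), -c["R"].T@c["t"])
E
```

```text
pics
{'t': 0.0, 'joints': [1.1379, 0.0879, 1.3723, 0.0, 1.6836, -0.1031], 'joint_velocities': [-0.0, -0.0011, 0.0001, 0.0013, 0.001, 0.0], 'tau': [0.0005, -35.1872, -31.3269, -0.0002, 0.011, 0.0], 'tool_pos': [0.178, 0.52, 0.3027], 'orientation': [0.1642, 0.9864, -0.0011, -0.0003], 'force': [1.1248, -0.1813, 0.4517], 'ft_torque': [0.0293, 0.0129, -0.0003], 'opening': 0.0858}
top [[494.4, 0.0, 315.2], [0.0, 494.4, 197.2], [0.0, 0.0, 1.0]] [[0.019, -1.0, 0.009], [-0.982, -0.02, -0.187], [0.187, -0.005, -0.982]] [-0.043, 0.552, 1.481] [ 0.26542935 -0.02473676  1.55879876]
side [[373.6, 0.0, 323.7], [0.0, 373.6, 200.3], [0.0, 0.0, 1.0]] [[-0.995, -0.104, -0.013], [-0.062, 0.684, -0.727], [0.084, -0.722, -0.686]] [0.509, 0.107, 1.031] [0.4261654  0.72499125 0.79172181]
wrist [[337.6, 0.0, 312.3], [0.0, 337.6, 204.9], [0.0, 0.0, 1.0]] [[0.324, 0.946, -0.001], [0.907, -0.31, 0.285], [0.269, -0.093, -0.958]] [-0.549, -0.037, 0.379] [0.10933604 0.54365707 0.37312006]
```

View pics/top0.png

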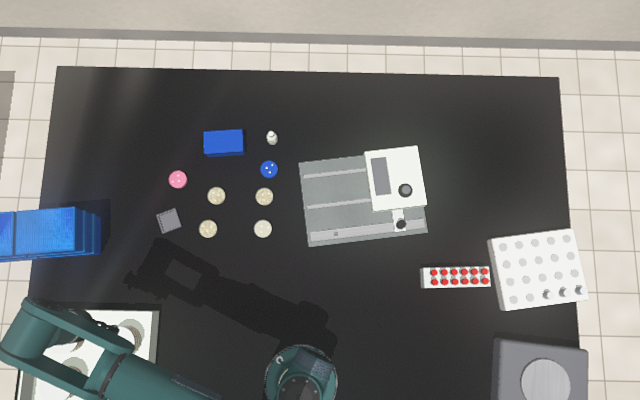

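View pics/side0.png

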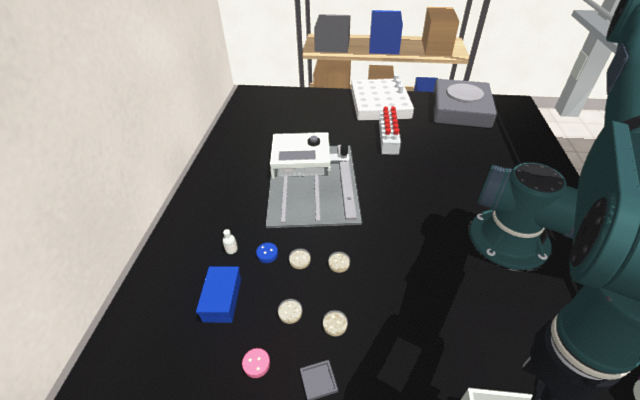

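Four tan dishes appear in the top view at about (216,196), (264,196), (208,228) and (262,228). The decoys are blue at (269,169) and pink at (178,179). The holder is at (169,220), the knob at (401,224) and the button at (405,190). The side view shows the same layout.

```bash
cat >> h.py <<'E'
def blobs(mask,amin,amax):
    n,l,s,c=cv2.connectedComponentsWithStats(mask.astype(np.uint8))
    return [(c[i],s[i]) for i in range(1,n) if amin<s[i,4]<amax]
def tan(img):
    b,g,r=[img[...,i].astype(int) for i in range(3)]
    m=((r-b)>15)&((r-b)<110)&(r>130)&(abs(r-g)<50)&(g>b)
    return cv2.morphologyEx(m.astype(np.uint8),cv2.MORPH_CLOSE,np.ones((3,3)))
E
python3 - <<'E'
from h import *
T,S=cap("top"),cap("side")
bt=[b for b in blobs(tan(T["img"]),100,600) if 100<b[0][1]<260]
bs=[b for b in blobs(tan(S["img"]),150,900) if 230<b[0][1]<360]
for c,s in bt: print("T",c.round(1),s[2:],plane(T,*c,.016).round(4))
for c,s in bs: print("S",c.round(1),s[2:],plane(S,*c,.016).round(4))
for c,s in bt:
    b=min(bs,key=lambda b:np.linalg.norm(plane(S,*b[0],.016)-plane(T,*c,.016)))
    print(tri(T,c,S,b[0]))
for n,p,z in[("FL",(309,246),.012),("FR",(428,233),.012),("BL",(300,161),.012),("knob",(401,224),.072),("btn",(405,190),.094),("holder",(169,220),.012)]: print(n,plane(T,*p,z).round(4))
for n,p,z in[("knob",(344,148),.072),("btn",(314,141),.094),("FL",(360,222),.012),("BL",(267,226),.012),("holder",(318,378),.012)]: print("S",n,plane(S,*p,z).round(4))
t=cv2.resize(T["img"][120:270,150:450],None,fx=2.6,fy=2.6,interpolation=cv2.INTER_CUBIC)
cv2.imwrite("pics/tcrop.png",t)
E
```

```text
T [216.2 195.6] [ 17  18 232] [0.5582 0.2816 0.016 ]
T [264.1 196.4] [ 17  17 225] [0.5587 0.1295 0.016 ]
T [207.8 228.6] [ 18  18 242] [0.4523 0.3018 0.016 ]
T [262.7 228.7] [ 17  18 233] [0.4555 0.1301 0.016 ]
S [299.4 259.1] [ 21  19 306] [0.5611 0.1353 0.016 ]
S [338.7 262.4] [ 21  19 313] [0.4588 0.136  0.016 ]
S [289.7 311.8] [ 24  23 417] [0.5605 0.2872 0.016 ]
S [334.6 323.8] [ 25  24 446] [0.4552 0.3069 0.016 ]
(array([0.56070092, 0.28310442, 0.00854735]), np.float64(0.0021730339589964404))
(array([0.5611661 , 0.13023881, 0.00909664]), np.float64(0.002269180226128956))
(array([0.4543202 , 0.30321601, 0.00887553]), np.float64(0.0022796758573596695))
(array([0.45773945, 0.1306833 , 0.00871382]), np.float64(0.002657434715905508))
FL [ 0.4046 -0.0162  0.012 ]
FR [ 0.453  -0.3898  0.012 ]
BL [0.6783 0.0187 0.012 ]
knob [ 0.4715 -0.2942  0.072 ]
btn [ 0.5725 -0.3038  0.094 ]
holder [0.4777 0.4263 0.012 ]
S knob [ 0.4741 -0.2884  0.072 ]
S btn [ 0.5729 -0.2881  0.094 ]
S FL [ 0.4091 -0.0154  0.012 ]
S BL [0.6714 0.0245 0.012 ]
S holder [0.479  0.4259 0.012 ]
```

View pics/tcrop.png

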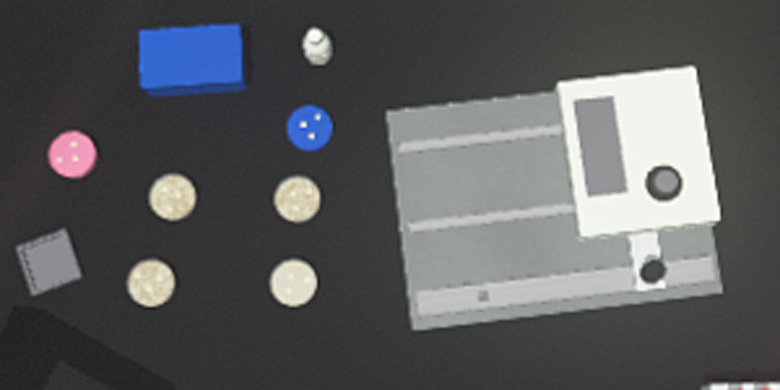

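```bash
cat >> h.py <<'E'
def plan(*wps):
    """wps: (x,y,z,psi_deg) psi = world heading of tool y, or None to keep; prints rows from the present pose"""
    s=status.read_state(); p=np.array(s["tool_pos"]); R0=Rn.from_quat(s["orientation"]); M=R0.as_matrix()
    print("t",round(s["t"],2),"pos",p.round(4),"psi",round(np.degrees(np.arctan2(M[1,1],M[0,1])),2),"open",round(s["opening"],4),"F",np.round(s["force"],1))
    for x,y,z,psi in wps:
        if psi is None: psi=np.degrees(np.arctan2(M[1,1],M[0,1]))
        a=np.radians(psi); Y=np.array([np.cos(a),np.sin(a),0]); Z=np.array([0,0,-1.]); Rt=np.c_[np.cross(Y,Z),Y,Z]
        sh=M.T@(np.array([x,y,z])-p)/.3; rv=Rn.from_matrix(M.T@Rt).as_rotvec()/(2*np.pi)
        d=np.linalg.norm(sh)*.3; n=max(int(np.ceil(d/.055)),int(np.ceil(np.linalg.norm(rv)*360/10.)))
        print([float(v) for v in np.r_[sh,rv].round(4)],"rows>=",n, "" if abs(sh).max()<=1 else "TOO FAR")
TH=np.radians(7.3); O=np.array([.6024,-.1806])
def sc(x,y):
    return O+np.array([np.cos(TH),np.sin(TH)])*x+np.array([-np.sin(TH),np.cos(TH)])*y
E
python3 -c "
from h import *
print(sc(-.145,-.1),sc(-.145,.1))
plan((.36,.35,.32,97.3),(.42,.22,.32,97.3))"
```

```text
[ 0.47128177 -0.29821381] [ 0.44586884 -0.09983492]
t 0.25 pos [0.1781 0.5202 0.3033] psi 71.1 open 0.0853 F [-0.3 -1.2 -0.1]
[-0.7575, -0.3404, -0.0552, -0.0002, -0.0001, -0.0728] rows>= 5 
[-1.0871, -0.6856, -0.0549, -0.0002, -0.0001, -0.0728] rows>= 8 TOO FAR
```

Emit:
step_arm --plan '[-0.76, -0.34, -0.055, 0, 0, -0.073, -0.76, -0.34, -0.055, 0, 0, -0.073, -0.76, -0.34, -0.055, 0, 0, -0.073, -0.76, -0.34, -0.055, 0, 0, -0.073, -1, -0.63, -0.055, 0, 0, -0.073, -1, -0.63, -0.055, 0, 0, -0.073, -1, -0.63, -0.055, 0, 0, -0.073, -1, -0.63, -0.055, 0, 0, -0.073, -1, -0.63, -0.055, 0, 0, -0.073]'

```text
t: 1.38
tool_pos: [0.4002, 0.2456, 0.3204]
orientation: [-0.066, 0.998, 0.0, -0.0]
force: [-0.7, 0.1, 0.8]
opening: 0.0853
```

```bash
python3 - <<'E'
from h import *
W=cap("wrist","w1")
for c,s in blobs(tan(W["img"]),800,20000): print(c.round(1),s,plane(W,*c,.009).round(4))
plan((.43,.0,.3,97.3),(.45,-.2,.30,97.3))
E
```

```text
t 1.43 pos [0.4001 0.2457 0.3203] psi 97.53 open 0.0854 F [ 0.5 -1.1  0.2]
[0.0087, -0.8249, 0.0676, 0.0001, -0.0, 0.0007] rows>= 5 
[0.03, -1.4946, 0.0674, 0.0001, -0.0, 0.0007] rows>= 9 TOO FAR
```

View pics/w1.png

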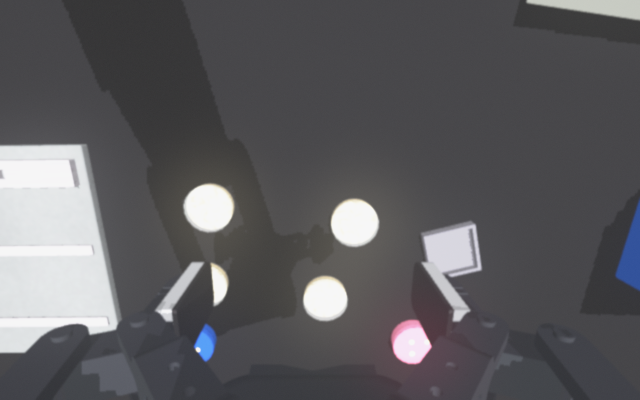

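The wrist view shows three clear dishes at (209,208), (355,222) and (325,298), plus one behind a finger at (212,285). The holder is at (452,250).

Emit:
step_arm --plan '[0.01, -0.95, 0.067, 0, 0, 0.0007, 0.01, -0.95, 0.067, 0, 0, 0.0007, 0.01, -0.95, 0.067, 0, 0, 0.0007, 0.01, -0.95, 0.067, 0, 0, 0.0007, 0.01, -0.95, 0.067, 0, 0, 0.0007, 0.01, -0.95, 0.067, 0, 0, 0.0007]'

```text
t: 2.17
tool_pos: [0.4346, -0.0395, 0.2998]
orientation: [-0.061, 0.998, 0.0, -0.001]
force: [0.0, 1.2, -0.3]
opening: 0.0852
```

Emit:
step_arm --plan '[0, -0.8, 0.1, 0, 0, 0, 0, -0.8, 0.1, 0, 0, 0, 0, -0.8, 0.1, 0, 0, 0, 0, -0.8, 0.1, 0, 0, 0, 0, -0.8, 0.1, 0, 0, 0, 0, -0.8, 0.1, 0, 0, 0]'

```text
t: 2.92
tool_pos: [0.465, -0.2751, 0.2701]
orientation: [-0.063, 0.998, 0.001, -0.0]
force: [0.5, -0.6, -0.5]
opening: 0.0856
```

```bash
python3 - <<'E'
from h import *
W=cap("wrist","w2"); import pickle; pickle.dump(W,open("w2.pkl","wb"))
plan((.4715,-.296,.25,97.3))
print(proj(W,[.4715,-.296,.072]))
E
```

```text
t 2.98 pos [ 0.465  -0.2748  0.2706] psi 97.29 open 0.0853 F [ 0.4 -0.2  0.1]
[-0.0126, -0.0729, 0.0685, 0.0001, 0.0001, -0.0] rows>= 1 
[285.69081229 200.79127652]
```

View pics/w2.png

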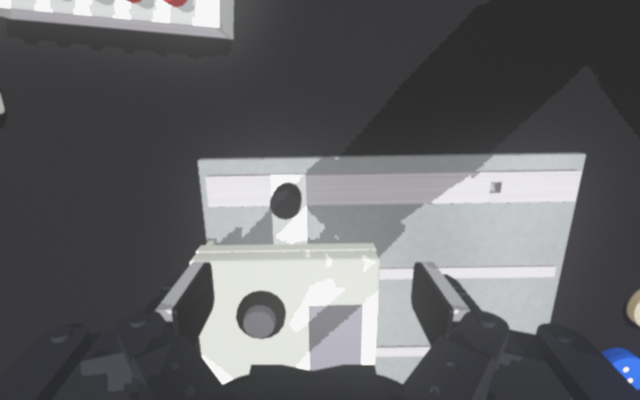

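The knob is at about (287,200), the button at (261,316), the loading hole at (496,187), and the plate's front corners at (584,154) and (199,160).

```bash
python3 - <<'E'
from h import *
import pickle; W=pickle.load(open("w2.pkl","rb")); im=W["img"]; g=im.max(2)
for n,(x0,y0,x1,y1),th in[("knob",(265,175,310,225),60),("hole",(486,178,506,196),150),("btn",(230,285,295,345),75)]:
    m=(g[y0:y1,x0:x1]<th)
    for c,s in blobs(m,20,5000): print(n,c+[x0,y0],s)
FL,FR=plane(W,584,154,.012),plane(W,199,160,.012); print(FL,FR,np.linalg.norm(FL-FR),"th",np.degrees(np.arctan2(-(FL-FR)[0],(FL-FR)[1])))
print("hole",plane(W,496,187,.022))
for z in(.042,.057,.072):print("knob",z,plane(W,287,200,z))
print("btn",plane(W,261,320,.094))
z=cv2.resize(im[140:360,180:400],None,fx=2.7,fy=2.7,interpolation=cv2.INTER_CUBIC); cv2.imwrite("pics/w2z.png",z)
E
```

```text
hole [497.53488372 186.53488372] [ 9  5  6  9 43]
btn [245.65400844 306.28691983] [  8   8  24  35 237]
[ 0.40552502 -0.01557587  0.012     ] [ 0.45850464 -0.3867965   0.012     ] 0.37498212562463823 th 8.122252695195325
hole [ 0.4466856  -0.09724874  0.022     ]
knob 0.042 [ 0.47937533 -0.2961841   0.042     ]
knob 0.057 [ 0.47503179 -0.295591    0.057     ]
knob 0.072 [ 0.47068825 -0.2949979   0.072     ]
btn [ 0.57219614 -0.30490255  0.094     ]
```

View pics/w2z.png

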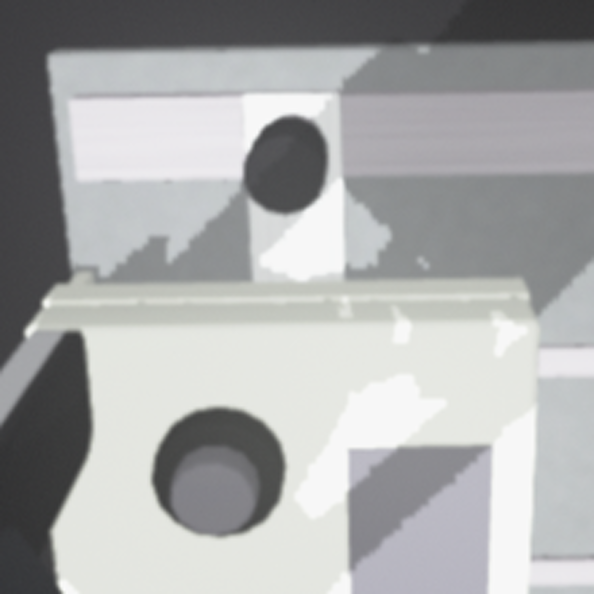

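```bash
sed -i 's/^TH=.*/TH=np.radians(7.8); O=np.array([.6041,-.1767])/' h.py
python3 -c "
from h import *
print(sc(-.145,-.1),sc(-.145,.1))
x,y=sc(-.145,-.1)
plan((x,y,.16,97.8),(x,y,.117,97.8))"
```

```text
[ 0.47401312 -0.29545354] [ 0.44687001 -0.09730397]
t 2.98 pos [ 0.465  -0.2748  0.2706] psi 97.29 open 0.0853 F [ 0.4 -0.2  0.1]
[-0.021, -0.0724, 0.3685, 0.0001, 0.0001, -0.0014] rows>= 3 
[-0.021, -0.0725, 0.5118, 0.0001, 0.0001, -0.0014] rows>= 3
```

Emit:
step_arm --plan '[-0.021, -0.0725, 0.2, 0, 0, -0.0014, -0.021, -0.0725, 0.37, 0, 0, -0.0014, -0.021, -0.0725, 0.43, 0, 0, -0.0014, -0.021, -0.0725, 0.48, 0, 0, -0.0014, -0.021, -0.0725, 0.512, 0, 0, -0.0014, -0.021, -0.0725, 0.512, 0, 0, -0.0014, -0.021, -0.0725, 0.512, 0, 0, -0.0014]' --fingers 0

```text
t: 3.85
tool_pos: [0.4738, -0.2981, 0.1182]
orientation: [-0.067, 0.998, -0.001, 0.001]
force: [0.6, -0.7, 0.3]
opening: 0.0853
```

Emit:
step_arm --plan '[0, 0, 0, 0, 0, 0, 0, 0, 0, 0, 0, 0, 0, 0, 0, 0, 0, 0, 0, 0, 0, 0, 0, 0, 0, 0, 0, 0, 0, 0, 0, 0, 0, 0, 0, 0]' --fingers 1 --force 50

```text
t: 4.6
tool_pos: [0.4732, -0.2976, 0.1171]
orientation: [-0.067, 0.998, -0.0, 0.0]
force: [-2.2, 0.6, 3.4]
opening: 0.0245
```

```bash
python3 - <<'E'
from h import *
x,y=sc(-.145,-.1)
plan((x,y,.131,97.8)); cap("wrist","w3")
E
```

```text
t 4.6 pos [ 0.4732 -0.2976  0.1171] psi 97.64 open 0.0245 F [-2.2  0.6  3.4]
[-0.0037, 0.0068, -0.0465, -0.0, 0.0, -0.0005] rows>= 1
```

View pics/w3.png

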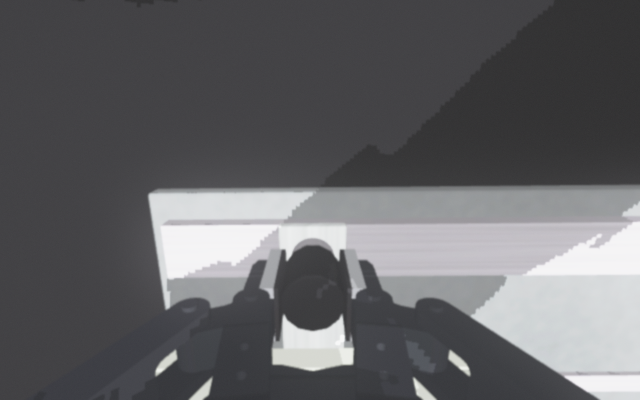

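Grip is on the knob, centred at about (313,300) between the pads.

Emit:
step_arm --plan '[0, 0, -0.025, 0, 0, 0, 0, 0, -0.048, 0, 0, 0, 0, 0, -0.048, 0, 0, 0, 0, 0, -0.048, 0, 0, 0]'

```text
t: 5.15
tool_pos: [0.4731, -0.2972, 0.1303]
orientation: [-0.067, 0.998, 0.001, -0.0]
force: [2.9, -1.0, -8.1]
opening: 0.0244
```

Emit:
step_arm --plan '[0, 0.04, 0, 0, 0, 0, 0, 0.1, 0, 0, 0, 0, 0, 0.15, 0, 0, 0, 0, 0, 0.15, 0, 0, 0, 0]'

```text
t: 5.65
tool_pos: [0.4665, -0.2505, 0.1307]
orientation: [-0.067, 0.998, 0.002, -0.001]
force: [0.7, 1.7, -8.5]
opening: 0.0248
```

Emit:
step_arm --plan '[0, 0.1, 0, 0, 0, 0, 0, 0.2, 0, 0, 0, 0, 0, 0.3, 0, 0, 0, 0, 0, 0.4, 0, 0, 0, 0, 0, 0.47, 0, 0, 0, 0, 0, 0.5, 0, 0, 0, 0, 0, 0.51, 0, 0, 0, 0, 0, 0.51, 0, 0, 0, 0, 0, 0.51, 0, 0, 0, 0]'

```text
t: 6.78
tool_pos: [0.4455, -0.1013, 0.1302]
orientation: [-0.066, 0.998, 0.001, -0.002]
force: [-5.6, 0.4, -8.3]
opening: 0.0242
```

```bash
python3 - <<'E'
from h import *
x,y=sc(-.145,.1)
plan((x,y,.117,97.8))
E
```

```text
t 6.78 pos [ 0.4455 -0.1013  0.1302] psi 97.6 open 0.0242 F [-5.6  0.4 -8.3]
[-0.0065, 0.0126, 0.044, 0.0004, -0.0007, -0.0006] rows>= 1
```

Emit:
step_arm --plan '[0, 0.007, 0, 0, 0, 0, 0, 0.007, 0.01, 0, 0, 0, 0, 0.007, 0.025, 0, 0, 0, 0, 0.007, 0.046, 0, 0, 0, 0, 0.007, 0.046, 0, 0, 0, 0, 0.007, 0.046, 0, 0, 0]'

```text
t: 7.52
tool_pos: [0.4453, -0.0999, 0.1171]
orientation: [-0.066, 0.998, 0.0, -0.002]
force: [-6.8, -0.9, -3.0]
opening: 0.0242
```

Emit:
step_arm --plan '[0, 0, 0, 0, 0, 0, 0, 0, 0, 0, 0, 0, 0, 0, 0, 0, 0, 0, 0, 0, 0, 0, 0, 0, 0, 0, -0.2, 0, 0, 0, 0, 0, -0.4, 0, 0, 0, -0.34, 0.0, -0.7, 0, 0, 0, -0.34, 0.0, -0.7, 0, 0, 0, -0.34, 0.0, -0.7, 0, 0, 0, -0.34, 0.0, -0.7, 0, 0, 0]' --fingers 0

```text
t: 8.78
tool_pos: [0.5477, -0.0856, 0.3268]
orientation: [-0.067, 0.998, 0.0, -0.0]
force: [-0.3, -0.2, -0.4]
opening: 0.0855
```

```bash
python3 - <<'E'
from h import *
W=cap("wrist","w4"); import pickle; pickle.dump(W,open("w4.pkl","wb"))
plan()
x,y=sc(-.145,.1); print("knob",[proj(W,[x,y,z]).round(1) for z in(.042,.072)])
for i,(a,b) in enumerate([(-1,-1),(-1,1),(1,-1),(1,1)]):
    p=sc(a*.041,.1+b*.041); print(i,p.round(4),proj(W,[*p,.02]).round(1))
E
```

```text
t 8.82 pos [ 0.5469 -0.0856  0.3258] psi 97.64 open 0.0855 F [-0.   0.2 -0.5]
knob [array([313.9,  74. ]), array([314. ,  71.1])]
0 [ 0.5555 -0.1238] [277.7 173.8]
1 [ 0.5443 -0.0426] [350.  173.6]
2 [ 0.6367 -0.1127] [279.9 240.9]
3 [ 0.6256 -0.0314] [348.  240.7]
```

View pics/w4.png

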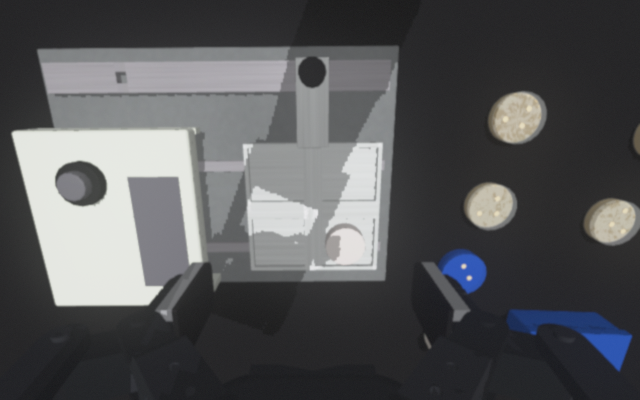

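The knob is at (312,71) as predicted for the loading station, and the puck is in pocket3 at about (347,243). All the pockets are clear of the hood.

```bash
python3 - <<'E'
from h import *
import pickle; W=pickle.load(open("w4.pkl","rb"))
x0,y0=320,215; k=8
z=cv2.resize(W["img"][y0:y0+62,x0:x0+62],None,fx=k,fy=k,interpolation=cv2.INTER_CUBIC)
g=cv2.GaussianBlur(cv2.cvtColor(z,cv2.COLOR_BGR2GRAY),(0,0),5)
c=cv2.HoughCircles(g,cv2.HOUGH_GRADIENT,1.5,60,param1=40,param2=18,minRadius=19*k,maxRadius=25*k)
for u,v,r in c[0][:4]:
    p=(u/k+x0,v/k+y0); print(np.round(p,1),r/k,plane(W,*p,.04).round(4))
    cv2.circle(z,(int(u),int(v)),int(r),(0,0,255),1)
cv2.imwrite("pics/puck.png",z)
# dishes in this view
w=(cv2.cvtColor(W["img"],cv2.COLOR_BGR2GRAY)>90).astype(np.uint8); w[:,:400]=0
for c,s in blobs(w,700,6000): print("d",c.round(1),s,plane(W,*c,.012).round(4))
E
```

```text
Traceback (most recent call last):
TypeError: 'NoneType' object is not subscriptable
```

```bash
python3 - <<'E'
from h import *
import pickle; W=pickle.load(open("w4.pkl","rb"))
x0,y0=315,210; k=8
z=cv2.resize(W["img"][y0:y0+65,x0:x0+70],None,fx=k,fy=k,interpolation=cv2.INTER_CUBIC)
for px in range(0,70,10): cv2.putText(z,str(x0+px),(px*k,12),0,.4,(0,0,255)); cv2.line(z,(px*k,0),(px*k,600),(0,0,255),1)
for py in range(0,65,10): cv2.putText(z,str(y0+py),(0,py*k+12),0,.4,(0,0,255)); cv2.line(z,(0,py*k),(600,py*k),(0,0,255),1)
cv2.imwrite("pics/puck.png",z)
w=(cv2.cvtColor(W["img"],cv2.COLOR_BGR2GRAY)>90).astype(np.uint8); w[:,:400]=0
for c,s in blobs(w,700,6000): print("d",c.round(1),s,plane(W,*c,.012).round(4))
for r in [(347,243),(347,246)]: print(plane(W,*r,.04))
E
```

```text
d [517.7 117. ] [ 489   91   58   53 2360] [0.4585 0.1318 0.012 ]
d [490.4 205.7] [ 465  183   52   47 1918] [0.5618 0.1308 0.012 ]
d [612.8 221.1] [ 585  199   55   47 2018] [0.5611 0.2829 0.012 ]
[ 0.62055604 -0.03553072  0.04      ]
[ 0.62421633 -0.03492936  0.04      ]
```

View pics/puck.png

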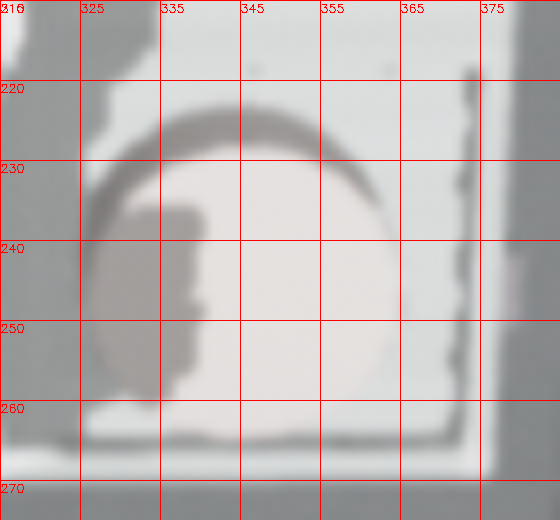

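The puck's top face is centred at about (345.6,246.4), which puts it at (0.6247,-0.0366).

```bash
python3 -c "
from h import *
plan((.6247,-.0366,.2,52.8),(.6247,-.0366,.102,52.8))"
```

```text
t 8.82 pos [ 0.5469 -0.0856  0.3258] psi 97.64 open 0.0855 F [-0.   0.2 -0.5]
[-0.2801, 0.1271, 0.4187, -0.0, -0.0005, 0.1245] rows>= 5 
[-0.281, 0.1268, 0.7454, -0.0, -0.0005, 0.1245] rows>= 5
```

Emit:
step_arm --plan '[-0.28, 0.127, 0.3, 0, 0, 0.1245, -0.28, 0.127, 0.4, 0, 0, 0.1245, -0.28, 0.127, 0.42, 0, 0, 0.1245, -0.28, 0.127, 0.42, 0, 0, 0.1245, -0.28, 0.127, 0.42, 0, 0, 0.1245, -0.28, 0.127, 0.56, 0, 0, 0.1245, -0.28, 0.127, 0.66, 0, 0, 0.1245, -0.28, 0.127, 0.72, 0, 0, 0.1245, -0.28, 0.127, 0.743, 0, 0, 0.1245, -0.28, 0.127, 0.745, 0, 0, 0.1245, -0.28, 0.127, 0.745, 0, 0, 0.1245]' --fingers 0

```text
t: 10.2
tool_pos: [0.6267, -0.0369, 0.1054]
orientation: [0.319, 0.948, 0.0, 0.001]
force: [0.0, -0.2, 0.3]
opening: 0.0851
```

Emit:
step_arm --plan '[0, 0, 0, 0, 0, 0, 0, 0, 0, 0, 0, 0, 0, 0, 0, 0, 0, 0, 0, 0, 0, 0, 0, 0, 0, 0, 0, 0, 0, 0]' --fingers 1 --force 40

```text
t: 10.82
tool_pos: [0.6264, -0.0368, 0.1049]
orientation: [0.319, 0.948, 0.0, 0.001]
force: [-0.9, 0.5, 5.5]
opening: 0.0431
```

```bash
python3 - <<'E'
from h import *
plan((.6,.03,.2,52.8))
# holder from top/side: light-ish rim
T,S=cap("top"),cap("side")
for c,(x0,y0,x1,y1),n in((T,(150,200,190,240),"T"),(S,(290,350,345,400),"S")):
    h=c["img"][y0:y1,x0:x1]; m=(h.max(2)>75).astype(np.uint8)
    cs,_=cv2.findContours(m,cv2.RETR_EXTERNAL,cv2.CHAIN_APPROX_NONE); q=max(cs,key=cv2.contourArea)
    r=cv2.minAreaRect(q); ctr=np.array(r[0])+[x0,y0]; print(n,ctr.round(1),np.round(r[1],1),r[2],cv2.contourArea(q),plane(c,*ctr,.012).round(4),plane(c,*ctr,.006).round(4))
E
```

```text
t 10.82 pos [ 0.6264 -0.0368  0.1049] psi 52.82 open 0.0431 F [-0.9  0.5  5.5]
[0.2041, 0.1245, -0.3172, 0.0002, 0.0002, 0.0] rows>= 3 
T [168.3 220.5] [20.  21.1] 69.44395446777344 381.0 [0.4762 0.4284 0.012 ] [0.477  0.4302 0.006 ]
S [318.2 379.9] [33.9 32.1] 74.05460357666016 1005.0 [0.4781 0.4295 0.012 ] [0.4785 0.4272 0.006 ]
```

Emit:
step_arm --plan '[0, 0, -0.1, 0, 0, 0, 0, 0, -0.2, 0, 0, 0, 0, 0, -0.32, 0, 0, 0, 0.36, 0.26, -0.4, 0, 0, 0, 0.5, 0.35, -0.4, 0, 0, 0, 0.7, 0.5, -0.4, 0, 0, 0, 0.7, 0.5, -0.4, 0, 0, 0, 0.7, 0.5, -0.4, 0, 0, 0, 0.7, 0.5, -0.4, 0, 0, 0]'

```text
t: 12.05
tool_pos: [0.5488, 0.2099, 0.223]
orientation: [0.318, 0.948, -0.001, -0.0]
force: [0.3, 0.4, -1.0]
opening: 0.0432
```

```bash
python3 - <<'E'
from h import *
plan((.42,.36,.25,52.8),(.477,.429,.2,52.8))
E
```

```text
t 12.05 pos [0.5488 0.2099 0.223 ] psi 52.91 open 0.0432 F [ 0.3  0.4 -1. ]
[0.6442, 0.1399, -0.0902, -0.0002, -0.0, 0.0003] rows>= 4 
[0.6313, 0.4382, 0.076, -0.0002, -0.0, 0.0003] rows>= 5
```

Emit:
step_arm --plan '[0.3, 0.2, -0.09, 0, 0, 0, 0.5, 0.35, -0.09, 0, 0, 0, 0.63, 0.438, -0.09, 0, 0, 0, 0.63, 0.438, -0.09, 0, 0, 0, 0.63, 0.438, -0.09, 0, 0, 0, 0.63, 0.438, -0.09, 0, 0, 0]'

```text
t: 12.8
tool_pos: [0.4792, 0.4269, 0.25]
orientation: [0.32, 0.947, -0.001, 0.0]
force: [-0.4, -0.6, -1.0]
opening: 0.0429
```

```bash
python3 - <<'E'
from h import *
W=cap("wrist","w5"); import pickle; pickle.dump(W,open("w5.pkl","wb"))
plan((.477,.429,.12,52.8),(.477,.429,.089,52.8)); print(proj(W,[.477,.429,.012]))
E
```

```text
t 12.85 pos [0.4793 0.4267 0.2502] psi 52.66 open 0.0432 F [ 0.4 -0.1 -1. ]
[0.0112, 0.0021, 0.4339, -0.0002, 0.0001, -0.0004] rows>= 3 
[0.0112, 0.0022, 0.5373, -0.0002, 0.0001, -0.0004] rows>= 3 
[312.7987051 182.0399155]
```

View pics/w5.png

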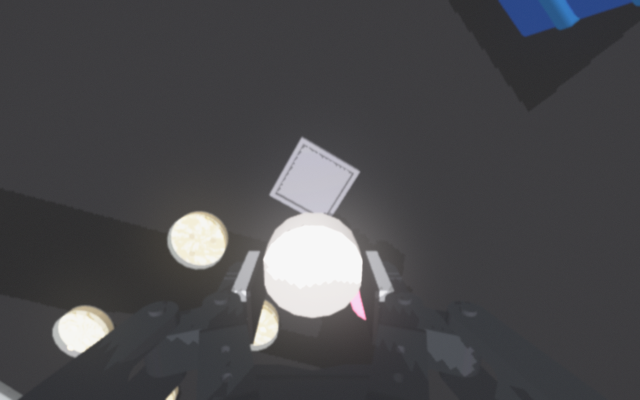

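The puck is held flat at about (313,265). The holder's rim corners are (302,138), (359,173) and (270,194).

```bash
python3 - <<'E'
from h import *
import pickle; W=pickle.load(open("w5.pkl","rb")); g=W["img"].min(2)
hc=plane(W,314.5,183.5,.012); print("holder",hc, [np.linalg.norm(plane(W,302,138,.012)-plane(W,*q,.012)).round(4) for q in((359,173),(270,194))])
for th in(150,235):
    q=max(cv2.findContours((g>th).astype(np.uint8)[200:330,240:390],cv2.RETR_EXTERNAL,cv2.CHAIN_APPROX_NONE)[0],key=cv2.contourArea); e=cv2.fitEllipse(q); c=np.array(e[0])+[240,200]; print(th,c,e[1],cv2.boundingRect(q))
    for z in(.185,.165): print(z,plane(W,*c,z).round(4))
E
```

```text
holder [0.47907528 0.42941933 0.012     ] [np.float64(0.0615), np.float64(0.0604)]
150 [314.08169556 262.24846268] (100.02969360351562, 126.39701843261719) (23, 0, 102, 119)
0.185 [0.4749 0.4311 0.185 ]
0.165 [0.4828 0.4252 0.165 ]
235 [313.46897125 257.23549271] (61.760833740234375, 99.79499816894531) (24, 25, 98, 65)
0.185 [0.4728 0.4324 0.185 ]
0.165 [0.4804 0.4267 0.165 ]
```

```bash
python3 - <<'E'
from h import *
import pickle; W=pickle.load(open("w5.pkl","rb"))
a=np.radians(52.7); X=np.array([-np.sin(a),np.cos(a),0]); p=np.array([.4793,.4267,.25])
print("far->ctr",(plane(W,313,317,.185)-p)@X+.023,"near->ctr",(plane(W,313,212,.165)-p)@X-.023)
plan((.4789,.4292,.12,52.8),(.4789,.4292,.092,52.8),(.4789,.4292,.090,52.8))
E
```

```text
far->ctr 0.0012423177526234286 near->ctr -1.8903156907668084e-05
t 12.85 pos [0.4793 0.4267 0.2502] psi 52.66 open 0.0432 F [ 0.4 -0.1 -1. ]
[0.0065, 0.0064, 0.4339, -0.0002, 0.0001, -0.0004] rows>= 3 
[0.0066, 0.0066, 0.5273, -0.0002, 0.0001, -0.0004] rows>= 3 
[0.0066, 0.0066, 0.5339, -0.0002, 0.0001, -0.0004] rows>= 3
```

Emit:
step_arm --plan '[0.006, 0.006, 0.15, 0, 0, 0, 0.006, 0.006, 0.3, 0, 0, 0, 0.006, 0.006, 0.4, 0, 0, 0, 0.006, 0.006, 0.45, 0, 0, 0, 0.006, 0.006, 0.48, 0, 0, 0, 0.006, 0.006, 0.51, 0, 0, 0, 0.006, 0.006, 0.53, 0, 0, 0, 0.006, 0.006, 0.534, 0, 0, 0, 0.006, 0.006, 0.534, 0, 0, 0, 0.006, 0.006, 0.534, 0, 0, 0]'

```text
t: 14.1
tool_pos: [0.4779, 0.4314, 0.0912]
orientation: [0.319, 0.948, 0.0, 0.0]
force: [0.9, 0.7, -0.9]
opening: 0.0432
```

Emit:
step_arm --plan '[-0.007, -0.003, 0.0, 0, 0, 0, -0.007, -0.003, 0.005, 0, 0, 0, -0.007, -0.003, 0.006, 0, 0, 0]'

```text
t: 14.48
tool_pos: [0.479, 0.429, 0.089]
orientation: [0.319, 0.948, 0.0, 0.0]
force: [-0.5, -0.9, 1.7]
opening: 0.043
```

Emit:
step_arm --plan '[0, 0, 0, 0, 0, 0, 0, 0, 0, 0, 0, 0, 0, 0, 0, 0, 0, 0, 0, 0, -0.1, 0, 0, 0, 0, 0, -0.3, 0, 0, 0, 0, 0, -0.45, 0, 0, 0, 0.0, 0, -0.45, 0, 0, 0]' --fingers 0

```text
t: 15.35
tool_pos: [0.4806, 0.4305, 0.2306]
orientation: [0.319, 0.948, 0.005, 0.003]
force: [-0.1, 0.1, -0.0]
opening: 0.0857
```

```bash
python3 - <<'E'
from h import *
W=cap("wrist","w6"); import pickle; pickle.dump(W,open("w6.pkl","wb"))
T=cap("top"); S=cap("side")
for c,s in blobs(tan(T["img"]),100,600): 
    if 100<c[1]<260:print("T",c.round(1),s[2:],plane(T,*c,.010).round(4))
for c,s in blobs(tan(S["img"]),150,900):
    if 230<c[1]<360:print("S",c.round(1),s[2:],plane(S,*c,.01).round(4))
plan()
E
```

```text
T [216.1 195.6] [ 17  17 223] [0.5593 0.283  0.01  ]
T [264.2 196.5] [ 17  16 219] [0.5596 0.1301 0.01  ]
T [207.9 228.7] [ 17  18 233] [0.4529 0.3029 0.01  ]
T [262.6 228.7] [ 17  17 221] [0.4564 0.131  0.01  ]
S [635.1 251. ] [ 13  40 266] [-0.3137  0.0211  0.01  ]
S [284.9 313. ] [ 15  23 210] [0.5721 0.2879 0.01  ]
S [337.5 327.9] [ 23  20 211] [0.4481 0.3129 0.01  ]
t 15.5 pos [0.4784 0.4288 0.2226] psi 52.82 open 0.0851 F [-0.4 -0.8 -0.2]
```

View pics/w6.png

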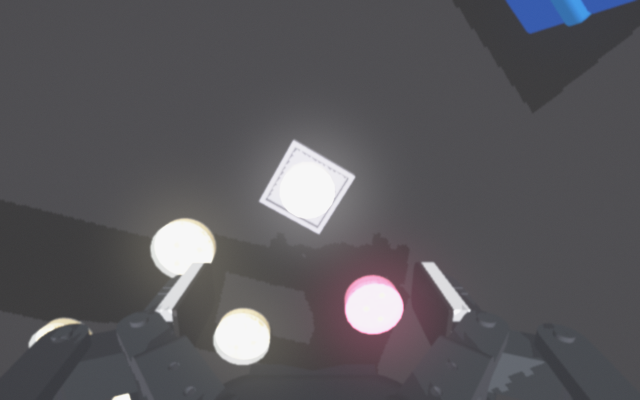

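The puck lies flat inside the holder at about (307,190). No dish has moved.

```bash
python3 - <<'E'
from h import *
import pickle; W=pickle.load(open("w6.pkl","rb"))
g=(W["img"].min(2)>120).astype(np.uint8)
for c,s in blobs(g,1200,6000): print(c.round(1),s,plane(W,*c,.011).round(4))
plan((.4535,.3035,.14,52.8),(.4535,.3035,.078,52.8))
E
```

```text
[306.5 187.2] [ 258  139   98   96 5352] [0.4775 0.4298 0.011 ]
[180.6 256.7] [ 150  218   66  104 3789] [0.4591 0.2956 0.011 ]
[372.9 304.8] [ 345  275   59   60 2771] [0.6119 0.4092 0.011 ]
[242.  336.5] [ 213  307   58   59 2690] [0.5612 0.2834 0.011 ]
t 15.5 pos [0.4784 0.4288 0.2226] psi 52.82 open 0.0851 F [-0.4 -0.8 -0.2]
[-0.1865, -0.3825, 0.2761, -0.0003, -0.0001, 0.0] rows>= 3 
[-0.1866, -0.3821, 0.4827, -0.0003, -0.0001, 0.0] rows>= 4
```

Emit:
step_arm --plan '[-0.09, -0.19, 0.14, 0, 0, 0, -0.187, -0.382, 0.24, 0, 0, 0, -0.187, -0.382, 0.28, 0, 0, 0, -0.187, -0.382, 0.33, 0, 0, 0, -0.187, -0.382, 0.39, 0, 0, 0, -0.187, -0.382, 0.44, 0, 0, 0, -0.187, -0.382, 0.47, 0, 0, 0, -0.187, -0.382, 0.483, 0, 0, 0, -0.187, -0.382, 0.483, 0, 0, 0, -0.187, -0.382, 0.483, 0, 0, 0]' --fingers 0

```text
t: 16.75
tool_pos: [0.4547, 0.3042, 0.0797]
orientation: [0.319, 0.948, 0.001, 0.001]
force: [-0.1, -0.2, 0.0]
opening: 0.0858
```

Emit:
step_arm --plan '[0, 0, 0, 0, 0, 0, 0, 0, 0, 0, 0, 0, 0, 0, 0, 0, 0, 0, 0, 0, 0, 0, 0, 0, 0, 0, 0, 0, 0, 0]' --fingers 1 --force 30

```text
t: 17.38
tool_pos: [0.4548, 0.3042, 0.0798]
orientation: [0.319, 0.948, 0.001, 0.001]
force: [-0.3, 0.6, 5.4]
opening: 0.0541
```

```bash
python3 - <<'E'
from h import *
plan((.48,.24,.2,52.8),(.56,.05,.2,52.8)); print([sc(a*.041,.1+b*.041) for a,b in[(-1,-1),(-1,1),(1,-1),(1,1)]])
E
```

```text
t 17.38 pos [0.4548 0.3042 0.0798] psi 52.82 open 0.0541 F [-0.3  0.6  5.4]
[-0.1966, -0.119, -0.4008, 0.0002, 0.0001, 0.0] rows>= 3 
[-0.7918, -0.4624, -0.4009, 0.0002, 0.0001, 0.0] rows>= 6 
[array([ 0.55547212, -0.12381022]), array([ 0.54434344, -0.04256889]), array([ 0.63671344, -0.11268154]), array([ 0.62558477, -0.03144022])]
```

Emit:
step_arm --plan '[0, 0, -0.15, 0, 0, 0, -0.1, -0.06, -0.3, 0, 0, 0, -0.2, -0.12, -0.35, 0, 0, 0, -0.35, -0.2, -0.35, 0, 0, 0, -0.5, -0.3, -0.35, 0, 0, 0, -0.65, -0.4, -0.35, 0, 0, 0, -0.8, -0.46, -0.35, 0, 0, 0, -0.8, -0.46, -0.35, 0, 0, 0]'

```text
t: 18.38
tool_pos: [0.5628, 0.0459, 0.1828]
orientation: [0.321, 0.947, -0.001, -0.001]
force: [0.0, -0.3, -0.5]
opening: 0.0543
```

```bash
python3 - <<'E'
from h import *
plan((.6367,-.1127,.15,52.8),(.6367,-.1127,.1005,52.8))
E
```

```text
t 18.38 pos [0.5628 0.0459 0.1828] psi 52.53 open 0.0543 F [ 0.  -0.3 -0.5]
[-0.5171, -0.2695, 0.1092, -0.0002, -0.0001, -0.0007] rows>= 4 
[-0.5172, -0.2692, 0.2742, -0.0002, -0.0001, -0.0007] rows>= 4
```

```bash
python3 - <<'E'
from h import *
import pickle; W=pickle.load(open("w4.pkl","rb")); g=cv2.cvtColor(W["img"],cv2.COLOR_BGR2GRAY).astype(float)
for a,b in[(-1,-1),(-1,1),(1,-1),(1,1)]: print((a,b),proj(W,[*sc(a*.076,.1+b*.076),.026]).round(1))
for n,sl in [("row 160 right",g[160,370:392]),("row 250 right",g[250,365:390]),("row 180 left",g[180,235:260]),("row 250 left",g[250,238:262]),("col 270 top",g[135:155,270]),("col 340 bot",g[258:278,340]),("col 270 bot",g[258:278,270])]: print(n,sl.astype(int).tolist())
E
```

```text
(-1, -1) [244.  143.3]
(-1, 1) [383.7 142.9]
(1, -1) [251.5 269.6]
(1, 1) [376.5 269.3]
row 160 right [222, 222, 222, 222, 220, 206, 164, 167, 212, 220, 219, 205, 171, 156, 149, 140, 138, 137, 138, 137, 135, 120]
row 250 right [214, 215, 217, 217, 217, 215, 197, 161, 171, 209, 216, 209, 186, 164, 152, 142, 138, 136, 135, 135, 132, 114, 75, 58, 55]
row 180 left [138, 137, 138, 135, 128, 108, 99, 96, 100, 109, 130, 147, 149, 144, 134, 137, 146, 150, 150, 150, 150, 151, 150, 151, 150]
row 250 left [115, 115, 114, 115, 115, 116, 115, 115, 114, 114, 118, 127, 143, 148, 146, 139, 135, 146, 151, 151, 150, 150, 151, 151]
col 270 top [93, 93, 94, 93, 93, 93, 96, 108, 126, 142, 150, 152, 152, 153, 153, 153, 152, 152, 151, 151]
col 340 bot [225, 225, 224, 225, 223, 214, 182, 164, 190, 213, 214, 195, 162, 140, 136, 136, 136, 136, 136, 137]
col 270 bot [152, 150, 148, 146, 148, 147, 138, 127, 130, 140, 146, 143, 123, 101, 94, 94, 92, 93, 93, 94]
```

Emit:
step_arm --plan '[-0.15, -0.08, 0, 0, 0, -0.0007, -0.3, -0.16, 0.05, 0, 0, -0.0007, -0.42, -0.22, 0.08, 0, 0, -0.0007, -0.517, -0.269, 0.109, 0, 0, -0.0007, -0.517, -0.269, 0.109, 0, 0, -0.0007, -0.517, -0.269, 0.109, 0, 0, -0.0007]'

```text
t: 19.12
tool_pos: [0.6363, -0.1078, 0.1505]
orientation: [0.316, 0.949, 0.0, -0.001]
force: [0.3, 0.3, -0.3]
opening: 0.0541
```

```bash
python3 - <<'E'
from h import *
plan((.637,-.1143,.15,52.8),(.637,-.1143,.1035,52.8))
E
```

```text
t 19.12 pos [ 0.6363 -0.1078  0.1505] psi 53.11 open 0.0541 F [ 0.3  0.3 -0.3]
[-0.0147, -0.0159, 0.0016, 0.0, -0.0003, 0.0009] rows>= 1 
[-0.015, -0.0159, 0.1566, 0.0, -0.0003, 0.0009] rows>= 1
```

Emit:
step_arm --plan '[-0.015, -0.016, 0.05, 0, 0, 0.0009, -0.015, -0.016, 0.1, 0, 0, 0.0009, -0.015, -0.016, 0.13, 0, 0, 0.0009, -0.015, -0.016, 0.135, 0, 0, 0.0009, -0.015, -0.016, 0.135, 0, 0, 0.0009]'

```text
t: 19.75
tool_pos: [0.6377, -0.1155, 0.1107]
orientation: [0.319, 0.948, 0.0, 0.0]
force: [0.4, -0.7, 0.3]
opening: 0.0542
```

```bash
python3 - <<'E'
from h import *
plan((.637,-.1143,.1005,52.8))
E
```

```text
t 19.75 pos [ 0.6377 -0.1155  0.1107] psi 52.75 open 0.0542 F [ 0.4 -0.7  0.3]
[0.0043, 0.002, 0.0341, 0.0, 0.0, -0.0001] rows>= 1
```

Emit:
step_arm --plan '[0.004, 0.002, 0, 0, 0, 0, 0.004, 0.002, 0.01, 0, 0, 0, 0.004, 0.002, 0.018, 0, 0, 0, 0.004, 0.002, 0.026, 0, 0, 0, 0.004, 0.002, 0.034, 0, 0, 0, 0.004, 0.002, 0.034, 0, 0, 0]'

```text
t: 20.5
tool_pos: [0.6369, -0.1144, 0.1002]
orientation: [0.319, 0.948, 0.0, -0.0]
force: [1.4, 0.3, -0.6]
opening: 0.0546
```

Emit:
step_arm --plan '[0, 0, 0, 0, 0, 0, 0, 0, 0, 0, 0, 0, 0, 0, 0, 0, 0, 0, 0, 0, -0.1, 0, 0, 0, 0, 0, -0.25, 0, 0, 0, 0.15, 0.1, -0.5, 0, 0, 0, 0.3, 0.2, -0.7, 0, 0, 0, 0.3, 0.2, -0.7, 0, 0, 0, 0.3, 0.2, -0.7, 0, 0, 0]' --fingers 0

```text
t: 21.62
tool_pos: [0.6022, -0.0102, 0.3162]
orientation: [0.318, 0.948, 0.001, 0.005]
force: [-0.0, -1.0, 0.1]
opening: 0.0856
```

```bash
python3 - <<'E'
from h import *
W=cap("wrist","w7"); import pickle; pickle.dump(W,open("w7.pkl","wb"))
T=cap("top")
for c,s in blobs(tan(T["img"]),100,600):
    if 100<c[1]<260:print("T",c.round(1),s[2:],plane(T,*c,.010).round(4))
for i,(a,b) in enumerate([(-1,-1),(-1,1),(1,-1),(1,1)]):
    print(i,proj(W,[*sc(a*.041,.1+b*.041),.02]).round(1))
plan((.60,.05,.22,52.8),(.458,.1315,.15,52.8),(.458,.1315,.08,52.8))
E
```

```text
T [341.5 173.6] [ 16  16 213] [ 0.6398 -0.1159  0.01  ]
T [216.1 195.6] [ 17  17 223] [0.5593 0.283  0.01  ]
T [263.2 196.4] [ 15  16 189] [0.5599 0.1331 0.01  ]
T [262.5 228.7] [ 16  17 217] [0.4563 0.1314 0.01  ]
0 [205.  198.5]
1 [254.1 146.6]
2 [258.9 245.9]
3 [308.1 198.5]
t 21.73 pos [ 0.6016 -0.0121  0.3107] psi 52.78 open 0.0853 F [-0.4 -0.4 -0.6]
[0.1299, 0.1616, 0.3022, 0.0, 0.0002, -0.0001] rows>= 2 
[0.6713, 0.0916, 0.535, 0.0, 0.0002, -0.0001] rows>= 5 
[0.6716, 0.0916, 0.7683, 0.0, 0.0002, -0.0001] rows>= 6
```

View pics/w7.png

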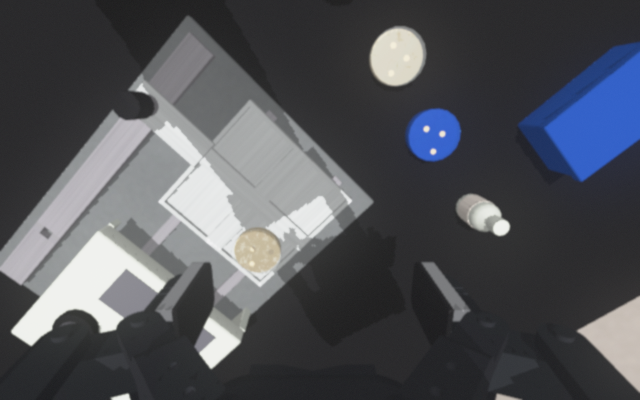

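The first dish sits in pocket2 at (258,250). Next is the dish at (0.458, 0.1315).

Emit:
step_arm --plan '[0.2, 0.03, 0.16, 0, 0, 0, 0.4, 0.06, 0.32, 0, 0, 0, 0.55, 0.08, 0.44, 0, 0, 0, 0.672, 0.092, 0.535, 0, 0, 0, 0.672, 0.092, 0.6, 0, 0, 0, 0.672, 0.092, 0.67, 0, 0, 0, 0.672, 0.092, 0.73, 0, 0, 0, 0.672, 0.092, 0.765, 0, 0, 0, 0.672, 0.092, 0.768, 0, 0, 0, 0.672, 0.092, 0.768, 0, 0, 0]' --fingers 0

```text
t: 22.98
tool_pos: [0.4582, 0.1316, 0.0803]
orientation: [0.32, 0.948, 0.0, 0.0]
force: [0.2, -0.0, 0.7]
opening: 0.0857
```

Emit:
step_arm --plan '[0, 0, 0, 0, 0, 0, 0, 0, 0, 0, 0, 0, 0, 0, 0, 0, 0, 0, 0, 0, 0, 0, 0, 0, 0, 0, 0, 0, 0, 0]' --fingers 1 --force 30

```text
t: 23.6
tool_pos: [0.4586, 0.1319, 0.0813]
orientation: [0.319, 0.948, 0.0, 0.001]
force: [-0.7, -0.2, 5.7]
opening: 0.054
```

```bash
python3 - <<'E'
from h import *
x,y=sc(.041,.141); print(x,y-.0016)
plan((.458,.1315,.18,52.8),(x,y-.0016,.18,52.8),(x,y-.0016,.112,52.8))
E
```

```text
0.6255847657460922 -0.03304021602371999
t 23.6 pos [0.4586 0.1319 0.0813] psi 52.75 open 0.054 F [-0.7 -0.2  5.7]
[0.0003, -0.0019, -0.3291, 0.0002, 0.0002, -0.0001] rows>= 2 
[-0.7764, -0.1003, -0.3281, 0.0002, 0.0002, -0.0001] rows>= 5 
[-0.776, -0.1006, -0.1015, 0.0002, 0.0002, -0.0001] rows>= 5
```

Emit:
step_arm --plan '[0, 0, -0.16, 0, 0, 0, -0.05, 0, -0.3, 0, 0, 0, -0.2, -0.025, -0.33, 0, 0, 0, -0.4, -0.05, -0.33, 0, 0, 0, -0.58, -0.075, -0.33, 0, 0, 0, -0.72, -0.09, -0.33, 0, 0, 0, -0.776, -0.1, -0.3, 0, 0, 0, -0.776, -0.1, -0.2, 0, 0, 0, -0.776, -0.1, -0.13, 0, 0, 0, -0.776, -0.1, -0.102, 0, 0, 0, -0.776, -0.1, -0.102, 0, 0, 0, -0.776, -0.1, -0.102, 0, 0, 0]'

```text
t: 25.1
tool_pos: [0.6256, -0.0328, 0.112]
orientation: [0.319, 0.948, 0.0, 0.001]
force: [0.5, 0.8, -0.5]
opening: 0.0542
```

```bash
python3 - <<'E'
from h import *
plan((.6256,-.0330,.1018,52.8))
E
```

```text
t 25.1 pos [ 0.6256 -0.0328  0.112 ] psi 52.77 open 0.0542 F [ 0.5  0.8 -0.5]
[-0.0004, -0.0006, 0.0339, 0.0002, 0.0003, -0.0001] rows>= 1
```

Emit:
step_arm --plan '[0, 0, 0.01, 0, 0, 0, 0, 0, 0.018, 0, 0, 0, 0, 0, 0.026, 0, 0, 0, 0, 0, 0.034, 0, 0, 0, 0, 0, 0.034, 0, 0, 0]'

```text
t: 25.72
tool_pos: [0.6251, -0.0331, 0.1013]
orientation: [0.319, 0.948, 0.0, 0.0]
force: [-2.1, 0.3, 3.6]
opening: 0.0538
```

Emit:
step_arm --plan '[0, 0, 0, 0, 0, 0, 0, 0, 0, 0, 0, 0, 0, 0, 0, 0, 0, 0, 0, 0, -0.1, 0, 0, 0, 0, 0, -0.25, 0, 0, 0, 0.1, 0.1, -0.35, 0, 0, 0, 0.25, 0.2, -0.35, 0, 0, 0, 0.25, 0.2, -0.35, 0, 0, 0]' --fingers 0

```text
t: 26.72
tool_pos: [0.6008, 0.0634, 0.2062]
orientation: [0.317, 0.948, 0.001, 0.0]
force: [-0.6, -0.6, -0.3]
opening: 0.0855
```

```bash
cat >> h.py <<'E'
def dishes():
    T=cap("top")
    for c,s in blobs(tan(T["img"]),60,600):
        if 100<c[1]<260:print("T",c.round(1),s[2:],plane(T,*c,.010).round(4))
    W=cap("wrist")
    g=tan(W["img"])
    for c,s in blobs(g,700,7000): print("W",c.round(1),s[2:],plane(W,*c,.011).round(4))
E
python3 - <<'E'
from h import *
dishes()
plan((.5608,.1312,.15,52.8),(.5608,.1312,.0805,52.8))
E
```

```text
T [341.6 173.5] [ 17  16 211] [ 0.6401 -0.1161  0.01  ]
T [315.8 176.6] [ 17  16 218] [ 0.6282 -0.0334  0.01  ]
T [216.1 195.5] [ 17  17 225] [0.5595 0.283  0.01  ]
T [265.1 195.3] [ 14  13 166] [0.5635 0.1272 0.01  ]
W [353.7 103.3] [  72   74 4146] [0.5615 0.1308 0.011 ]
W [240.6 290.9] [  59   61 2963] [ 0.6314 -0.0407  0.011 ]
t 26.82 pos [0.6015 0.0604 0.2053] psi 52.82 open 0.0852 F [ 0.7 -0.5  0.1]
[0.2507, 0.106, 0.1841, -0.0001, 0.0, 0.0] rows>= 2 
[0.2507, 0.1062, 0.4157, -0.0001, 0.0, 0.0] rows>= 3
```

Emit:
step_arm --plan '[0.15, 0.06, 0.1, 0, 0, 0, 0.25, 0.106, 0.18, 0, 0, 0, 0.25, 0.106, 0.24, 0, 0, 0, 0.25, 0.106, 0.31, 0, 0, 0, 0.25, 0.106, 0.37, 0, 0, 0, 0.25, 0.106, 0.41, 0, 0, 0, 0.25, 0.106, 0.416, 0, 0, 0, 0.25, 0.106, 0.416, 0, 0, 0]' --fingers 0

```text
t: 27.82
tool_pos: [0.5617, 0.1307, 0.0812]
orientation: [0.32, 0.948, 0.0, 0.0]
force: [0.5, 0.0, 0.9]
opening: 0.0852
```

Emit:
step_arm --plan '[0, 0, 0, 0, 0, 0, 0, 0, 0, 0, 0, 0, 0, 0, 0, 0, 0, 0, 0, 0, 0, 0, 0, 0, 0, 0, 0, 0, 0, 0]' --fingers 1 --force 30

```text
t: 28.45
tool_pos: [0.562, 0.1311, 0.082]
orientation: [0.319, 0.948, 0.001, 0.001]
force: [-0.7, -1.2, 5.9]
opening: 0.0537
```

```bash
python3 - <<'E'
from h import *
x,y=sc(-.041,.059); print(x,y-.0017)
plan((x,y-.0017,.18,52.8),(x,y-.0017,.112,52.8))
E
```

```text
0.5554721197670468 -0.1255102158819913
t 28.45 pos [0.562  0.1311 0.082 ] psi 52.75 open 0.0537 F [-0.7 -1.2  5.9]
[-0.5009, -0.6933, -0.327, 0.0003, 0.0003, -0.0001] rows>= 5 
[-0.5006, -0.6937, -0.1004, 0.0003, 0.0003, -0.0001] rows>= 5
```

Emit:
step_arm --plan '[0, 0, -0.16, 0, 0, 0, -0.04, -0.05, -0.3, 0, 0, 0, -0.15, -0.2, -0.33, 0, 0, 0, -0.27, -0.37, -0.33, 0, 0, 0, -0.38, -0.53, -0.33, 0, 0, 0, -0.47, -0.65, -0.33, 0, 0, 0, -0.501, -0.693, -0.3, 0, 0, 0, -0.501, -0.693, -0.2, 0, 0, 0, -0.501, -0.693, -0.13, 0, 0, 0, -0.501, -0.693, -0.101, 0, 0, 0, -0.501, -0.693, -0.101, 0, 0, 0, -0.501, -0.693, -0.101, 0, 0, 0]'

```text
t: 29.95
tool_pos: [0.5557, -0.1254, 0.112]
orientation: [0.319, 0.948, 0.0, 0.001]
force: [0.7, 0.3, -1.5]
opening: 0.054
```

```bash
python3 - <<'E'
from h import *
plan((.5555,-.1255,.1022,52.8))
E
```

```text
t 29.95 pos [ 0.5557 -0.1254  0.112 ] psi 52.78 open 0.054 F [ 0.7  0.3 -1.5]
[0.0003, -0.0007, 0.0327, 0.0001, 0.0003, -0.0001] rows>= 1
```

Emit:
step_arm --plan '[0, 0, 0.01, 0, 0, 0, 0, 0, 0.018, 0, 0, 0, 0, 0, 0.026, 0, 0, 0, 0, 0, 0.033, 0, 0, 0, 0, 0, 0.033, 0, 0, 0]'

```text
t: 30.58
tool_pos: [0.5551, -0.1257, 0.102]
orientation: [0.319, 0.948, 0.0, 0.0]
force: [-2.3, 0.9, 4.0]
opening: 0.0537
```

Emit:
step_arm --plan '[0, 0, 0, 0, 0, 0, 0, 0, 0, 0, 0, 0, 0, 0, 0, 0, 0, 0, 0, 0, -0.1, 0, 0, 0, 0, 0, -0.25, 0, 0, 0, 0.12, 0.16, -0.35, 0, 0, 0, 0.25, 0.33, -0.35, 0, 0, 0, 0.37, 0.49, -0.35, 0, 0, 0, 0.5, 0.66, -0.35, 0, 0, 0, 0.57, 0.76, -0.35, 0, 0, 0, 0.57, 0.76, -0.35, 0, 0, 0]' --fingers 0

```text
t: 31.95
tool_pos: [0.5565, 0.1624, 0.2058]
orientation: [0.317, 0.948, 0.0, -0.0]
force: [0.7, -0.2, 0.1]
opening: 0.0854
```

```bash
python3 - <<'E'
from h import *
dishes()
plan((.5608,.2832,.15,52.8),(.5608,.2832,.0805,52.8))
E
```

```text
T [341.6 173.6] [ 17  16 210] [ 0.6398 -0.1161  0.01  ]
T [315.8 176.6] [ 17  16 218] [ 0.6283 -0.0334  0.01  ]
T [344.8 198.9] [ 17  17 222] [ 0.557  -0.1272  0.01  ]
t 32.05 pos [0.5568 0.1594 0.2058] psi 52.8 open 0.0854 F [ 0.4  0.6 -0.7]
[0.2388, 0.3368, 0.1856, -0.0001, 0.0, -0.0] rows>= 3 
[0.2388, 0.337, 0.4173, -0.0001, 0.0, -0.0] rows>= 4
```

```bash
python3 - <<'E'
from h import *
W=cap("wrist","w8"); S=cap("side"); T=cap("top","t8")
for c,s in blobs(W["img"].min(2)>110,700,7000): print("W",c.round(1),s,plane(W,*c,.011).round(4))
for c,s in blobs(tan(S["img"]),100,900): print("S",c.round(1),s,plane(S,*c,.01).round(4))
print(proj(W,[.5608,.2832,.01]),proj(T,[.5608,.2832,.01]),proj(S,[.5608,.2832,.01]))
E
```

```text
W [619.8  55.1] [ 590   12   50   84 3030] [0.6062 0.4013 0.011 ]
W [448.9 105.4] [ 409   66   81   80 4981] [0.5617 0.2849 0.011 ]
W [177.2 291.4] [155 262  48  60 836] [0.553  0.0119 0.011 ]
W [447.1 290.8] [422 262  48  60 821] [0.6972 0.2028 0.011 ]
W [225.1 352.5] [ 194  318   74   66 2396] [0.6276 0.0026 0.011 ]
S [632.1 237.2] [619 207  21  65 773] [-0.3292 -0.0285  0.01  ]
S [289.8 311.8] [278 301  24  23 416] [0.5614 0.2839 0.01  ]
[445.8125593  105.80935288] [216.09026167 195.14049332] [290.07737157 311.56971024]
```

View pics/w8.png

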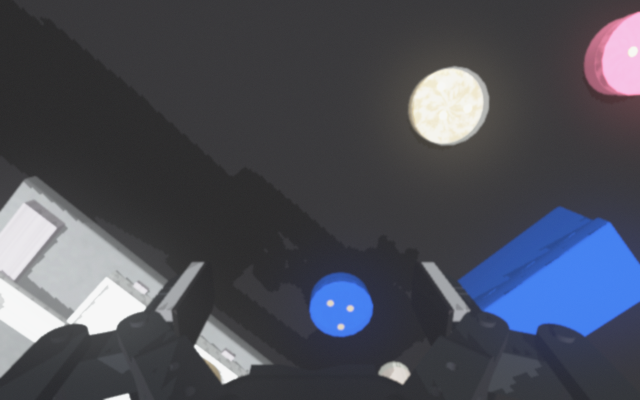

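The last dish is unmoved at (449,105), and the fingers' path to it is clear.

Emit:
step_arm --plan '[0.12, 0.17, 0.09, 0, 0, 0, 0.239, 0.338, 0.17, 0, 0, 0, 0.239, 0.338, 0.24, 0, 0, 0, 0.239, 0.338, 0.31, 0, 0, 0, 0.239, 0.338, 0.37, 0, 0, 0, 0.239, 0.338, 0.41, 0, 0, 0, 0.239, 0.338, 0.416, 0, 0, 0, 0.239, 0.338, 0.416, 0, 0, 0]' --fingers 0

```text
t: 33.2
tool_pos: [0.5618, 0.2834, 0.0821]
orientation: [0.32, 0.948, 0.0, 0.0]
force: [-0.6, -0.5, 0.3]
opening: 0.0852
```

Emit:
step_arm --plan '[0, 0, 0, 0, 0, 0, 0, 0, 0, 0, 0, 0, 0, 0, 0, 0, 0, 0, 0, 0, 0, 0, 0, 0, 0, 0, 0, 0, 0, 0]' --fingers 1 --force 30

```text
t: 33.83
tool_pos: [0.5619, 0.2838, 0.0827]
orientation: [0.319, 0.948, 0.001, 0.001]
force: [0.0, 0.4, 5.6]
opening: 0.0538
```

```bash
python3 - <<'E'
from h import *
x,y=sc(-.041,.141); print(x,y-.0017)
plan((.555,.1,.18,52.8),(x,y-.0017,.18,52.8))
E
```

```text
0.5443434428274339 -0.04426889296333294
t 33.83 pos [0.5619 0.2838 0.0827] psi 52.75 open 0.0538 F [0.  0.4 5.6]
[-0.353, -0.501, -0.3248, 0.0003, 0.0002, -0.0001] rows>= 4 
[-0.6158, -0.9053, -0.3253, 0.0003, 0.0002, -0.0001] rows>= 7
```

Emit:
step_arm --plan '[0, 0, -0.16, 0, 0, 0, -0.03, -0.05, -0.3, 0, 0, 0, -0.15, -0.22, -0.33, 0, 0, 0, -0.25, -0.37, -0.33, 0, 0, 0, -0.35, -0.52, -0.33, 0, 0, 0, -0.45, -0.67, -0.33, 0, 0, 0, -0.55, -0.82, -0.33, 0, 0, 0, -0.61, -0.895, -0.33, 0, 0, 0, -0.616, -0.905, -0.28, 0, 0, 0, -0.616, -0.905, -0.2, 0, 0, 0, -0.616, -0.905, -0.13, 0, 0, 0, -0.616, -0.905, -0.1, 0, 0, 0, -0.616, -0.905, -0.1, 0, 0, 0, -0.616, -0.905, -0.1, 0, 0, 0]'

```text
t: 35.58
tool_pos: [0.5445, -0.0442, 0.1121]
orientation: [0.319, 0.948, 0.0, 0.001]
force: [0.4, 0.1, -0.3]
opening: 0.0539
```

```bash
python3 - <<'E'
from h import *
plan((.5443,-.0443,.1029,52.8))
E
```

```text
t 35.58 pos [ 0.5445 -0.0442  0.1121] psi 52.77 open 0.0539 F [ 0.4  0.1 -0.3]
[0.0003, -0.0008, 0.0306, 0.0001, 0.0002, -0.0001] rows>= 1
```

Emit:
step_arm --plan '[0, 0, 0.01, 0, 0, 0, 0, 0, 0.018, 0, 0, 0, 0, 0, 0.026, 0, 0, 0, 0, 0, 0.031, 0, 0, 0, 0, 0, 0.031, 0, 0, 0]'

```text
t: 36.2
tool_pos: [0.544, -0.0445, 0.1027]
orientation: [0.319, 0.948, 0.0, 0.0]
force: [-2.0, -0.1, 5.6]
opening: 0.054
```

Emit:
step_arm --plan '[0, 0, 0, 0, 0, 0, 0, 0, 0, 0, 0, 0, 0, 0, 0, 0, 0, 0, 0, 0, -0.1, 0, 0, 0, 0, 0, -0.25, 0, 0, 0, 0, 0, -0.45, 0, 0, -0.03, 0, 0, -0.65, 0, 0, -0.06, 0, 0, -0.75, 0, 0, -0.09, 0, 0, -0.75, 0, 0, -0.125, 0, 0, -0.75, 0, 0, -0.125, 0, 0, -0.75, 0, 0, -0.125]' --fingers 0

```text
t: 37.58
tool_pos: [0.5437, -0.0444, 0.326]
orientation: [-0.066, 0.998, 0.0, -0.001]
force: [0.2, -0.3, -1.1]
opening: 0.0851
```

```bash
python3 - <<'E'
from h import *
W=cap("wrist","w9"); import pickle; pickle.dump(W,open("w9.pkl","wb"))
plan((.4453,-.0999,.2,97.7),(.4453,-.0999,.117,97.7))
T=cap("top")
for c,s in blobs(tan(T["img"]),60,600):
    if 100<c[1]<260:print("T",c.round(1),s[2:],plane(T,*c,.029).round(4))
E
```

```text
t 37.62 pos [ 0.5438 -0.0444  0.326 ] psi 97.63 open 0.0854 F [ 1.4 -0.5 -0.2]
[0.3491, -0.14, 0.4204, 0.0001, -0.0003, -0.0002] rows>= 4 
[0.3486, -0.1402, 0.6971, 0.0001, -0.0003, -0.0002] rows>= 5 
T [347.2 199.4] [ 12  17 150] [ 0.552  -0.1334  0.029 ]
T [319.  202.1] [ 17  17 215] [ 0.5417 -0.0448  0.029 ]
```

View pics/w9.png

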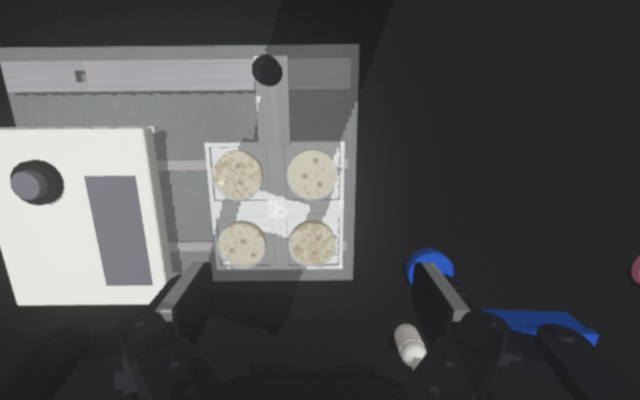

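All four dishes are seated flat: (237,175), (312,174), (241,244) and (312,243). The knob is at (266,70).

Emit:
step_arm --plan '[0.17, -0.07, 0.2, 0, 0, 0, 0.347, -0.14, 0.35, 0, 0, 0, 0.347, -0.14, 0.42, 0, 0, 0, 0.347, -0.14, 0.45, 0, 0, 0, 0.347, -0.14, 0.53, 0, 0, 0, 0.347, -0.14, 0.61, 0, 0, 0, 0.347, -0.14, 0.68, 0, 0, 0, 0.347, -0.14, 0.698, 0, 0, 0, 0.347, -0.14, 0.698, 0, 0, 0]' --fingers 0

```text
t: 38.8
tool_pos: [0.4476, -0.1, 0.1185]
orientation: [-0.068, 0.998, -0.0, 0.001]
force: [1.0, 0.3, 0.5]
opening: 0.0854
```

Emit:
step_arm --plan '[0, 0, 0, 0, 0, 0, 0, 0, 0, 0, 0, 0, 0, 0, 0, 0, 0, 0, 0, 0, 0, 0, 0, 0, 0, 0, 0, 0, 0, 0, 0, 0, 0, 0, 0, 0]' --fingers 1 --force 50

```text
t: 39.55
tool_pos: [0.4467, -0.1001, 0.1183]
orientation: [-0.067, 0.998, 0.0, 0.0]
force: [-1.0, 0.5, 5.2]
opening: 0.0243
```

Emit:
step_arm --plan '[0, 0, -0.025, 0, 0, 0, 0, 0, -0.048, 0, 0, 0, 0, 0, -0.048, 0, 0, 0, 0, 0, -0.048, 0, 0, 0]'

```text
t: 40.05
tool_pos: [0.4466, -0.1, 0.1316]
orientation: [-0.068, 0.998, 0.0, 0.0]
force: [4.6, 0.9, -6.7]
opening: 0.0244
```

```bash
python3 - <<'E'
from h import *
plan((.4731,-.2985,.131,97.7))
E
```

```text
t 40.05 pos [ 0.4466 -0.1     0.1316] psi 97.74 open 0.0244 F [ 4.6  0.9 -6.7]
[0.0016, -0.6676, 0.0017, 0.0001, 0.0001, 0.0001] rows>= 4
```

Emit:
step_arm --plan '[0, -0.03, 0, 0, 0, 0, 0, -0.08, 0, 0, 0, 0, 0, -0.15, 0, 0, 0, 0, 0, -0.23, 0, 0, 0, 0, 0, -0.31, 0, 0, 0, 0, 0, -0.39, 0, 0, 0, 0, 0, -0.47, 0, 0, 0, 0, 0, -0.54, 0, 0, 0, 0, 0, -0.6, 0, 0, 0, 0, 0, -0.64, 0, 0, 0, 0, 0, -0.662, 0, 0, 0, 0, 0, -0.667, 0, 0, 0, 0, 0, -0.667, 0, 0, 0, 0, 0, -0.667, 0, 0, 0, 0]'

```text
t: 41.8
tool_pos: [0.4746, -0.2975, 0.1313]
orientation: [-0.068, 0.998, 0.001, 0.001]
force: [7.2, 0.9, -7.3]
opening: 0.0242
```

```bash
python3 - <<'E'
from h import *
plan((.4733,-.2978,.1175,97.7))
E
```

```text
t 41.8 pos [ 0.4746 -0.2975  0.1313] psi 97.77 open 0.0242 F [ 7.2  0.9 -7.3]
[0.0045, -0.0005, 0.0459, 0.0003, 0.0004, 0.0002] rows>= 1
```

Emit:
step_arm --plan '[0.004, 0, 0, 0, 0, 0, 0.004, 0, 0.012, 0, 0, 0, 0.004, 0, 0.025, 0, 0, 0, 0.004, 0, 0.044, 0, 0, 0, 0.004, 0, 0.044, 0, 0, 0, 0.004, 0, 0.044, 0, 0, 0]'

```text
t: 42.55
tool_pos: [0.4744, -0.2975, 0.1192]
orientation: [-0.068, 0.998, 0.001, 0.003]
force: [10.1, 3.3, -5.1]
opening: 0.0244
```

Emit:
step_arm --plan '[0, 0, 0, 0, 0, 0, 0, 0, 0, 0, 0, 0, 0, 0, 0, 0, 0, 0, 0, 0, 0, 0, 0, 0, 0, 0, -0.15, 0, 0, 0, 0, 0, -0.35, 0, 0, 0, 0, 0, -0.45, 0, 0, 0, 0, 0, -0.45, 0, 0, 0]' --fingers 0

```text
t: 43.55
tool_pos: [0.4732, -0.2995, 0.2578]
orientation: [-0.067, 0.998, -0.003, 0.003]
force: [0.2, 0.7, -0.9]
opening: 0.0852
```

```bash
python3 - <<'E'
from h import *
import pickle
S=cap("side"); s0=cv2.imread("pics/side0.png")
for im in(s0,S["img"]):
    r=im[135:170,330:362].max(2)<70
    print([(c+[330,135],s) for c,s in blobs(r,15,900)])
# find best shift of knob patch between initial and present side views
res=cv2.matchTemplate(S["img"][130:175,325:365],s0[138:164,334:356],cv2.TM_CCOEFF_NORMED); print(cv2.minMaxLoc(res))
W=pickle.load(open("w2.pkl","rb")); print("btn",plane(W,258.9,321.5,.094))
W=cap("wrist","w10"); pickle.dump(W,open("w10.pkl","wb"))
print("knob proj home",[proj(W,[.4735,-.2965,z]).round(1) for z in(.072,.082)])
plan((.5725,-.3055,.22,97.7),(.5725,-.3055,.172,97.7),(.5725,-.3055,.16,97.7))
E
```

```text
[(array([349.58615137, 146.88405797]), array([  0,   0,  32,  35, 621], dtype=int32))]
[(array([349.5456, 146.9312]), array([  0,   0,  32,  35, 625], dtype=int32))]
(-0.08978769928216934, 0.9591891765594482, (0, 19), (9, 8))
btn [ 0.57389337 -0.30654765  0.094     ]
knob proj home [array([315.4, 202.7]), array([315.5, 206.5])]
t 43.65 pos [ 0.4719 -0.2984  0.253 ] psi 97.74 open 0.0857 F [ 0.2 -0.9 -1. ]
[-0.3292, -0.0687, 0.1097, 0.0001, -0.0001, 0.0001] rows>= 2 
[-0.3294, -0.0688, 0.2697, 0.0001, -0.0001, 0.0001] rows>= 3 
[-0.3294, -0.0689, 0.3097, 0.0001, -0.0001, 0.0001] rows>= 3
```

The side view's knob patch matches the initial home image with zero shift, so the plunger is home at the scanning station. Next I press the button.

Emit:
step_arm --plan '[-0.16, -0.035, 0.05, 0, 0, 0, -0.332, -0.07, 0.11, 0, 0, 0, -0.332, -0.07, 0.11, 0, 0, 0, -0.332, -0.07, 0.11, 0, 0, 0, -0.332, -0.07, 0.19, 0, 0, 0, -0.332, -0.07, 0.24, 0, 0, 0, -0.332, -0.07, 0.26, 0, 0, 0, -0.332, -0.07, 0.27, 0, 0, 0, -0.332, -0.07, 0.27, 0, 0, 0]' --fingers 1

```text
t: 44.78
tool_pos: [0.5738, -0.3061, 0.1734]
orientation: [-0.067, 0.998, -0.0, 0.0]
force: [-0.4, -0.6, 1.1]
opening: -0.0005
```

Emit:
step_arm --plan '[0, 0, 0.01, 0, 0, 0, 0, 0, 0.02, 0, 0, 0, 0, 0, 0.027, 0, 0, 0, 0, 0, 0.034, 0, 0, 0, 0, 0, 0.034, 0, 0, 0]'

```text
t: 45.4
tool_pos: [0.5739, -0.306, 0.1631]
orientation: [-0.068, 0.998, -0.0, 0.0]
force: [-0.2, 1.1, 3.5]
opening: 0.0001
```

Emit:
step_arm --plan '[0, 0, 0.005, 0, 0, 0, 0, 0, 0.01, 0, 0, 0, 0, 0, 0.012, 0, 0, 0, 0, 0, 0.012, 0, 0, 0]'

```text
t: 45.9
tool_pos: [0.5739, -0.306, 0.1606]
orientation: [-0.068, 0.998, -0.0, 0.001]
force: [-1.4, 1.1, 8.2]
opening: 0.0001
```

Emit:
step_arm --plan '[0, 0, 0.004, 0, 0, 0, 0, 0, 0.008, 0, 0, 0, 0, 0, 0.008, 0, 0, 0, 0, 0, 0.008, 0, 0, 0]'

```text
t: 46.4
tool_pos: [0.5739, -0.306, 0.1605]
orientation: [-0.068, 0.998, -0.001, 0.001]
force: [-4.6, 2.9, 15.2]
opening: 0.0001
```

The button has bottomed: there was no further travel at 15 N. Now I index the tray out again.

Emit:
step_arm --plan '[0, 0, -0.05, 0, 0, 0, 0, 0, -0.15, 0, 0, 0, 0, 0, -0.22, 0, 0, 0, 0, 0, -0.25, 0, 0, 0, 0, 0, -0.25, 0, 0, 0]'

```text
t: 47.02
tool_pos: [0.5738, -0.306, 0.2314]
orientation: [-0.068, 0.998, 0.0, 0.0]
force: [-0.2, 0.2, 0.7]
opening: -0.0
```

```bash
python3 - <<'E'
from h import *
plan((.4737,-.2978,.2,97.7),(.4737,-.2978,.1175,97.7))
E
```

```text
t 47.02 pos [ 0.5738 -0.306   0.2314] psi 97.74 open -0.0 F [-0.2  0.2  0.7]
[0.3271, 0.072, 0.1046, 0.0, 0.0, 0.0001] rows>= 2 
[0.3271, 0.072, 0.3796, 0.0, 0.0, 0.0001] rows>= 3
```

Emit:
step_arm --plan '[0.16, 0.036, 0, 0, 0, 0, 0.327, 0.072, 0.05, 0, 0, 0, 0.327, 0.072, 0.1, 0, 0, 0, 0.327, 0.072, 0.1, 0, 0, 0, 0.327, 0.072, 0.1, 0, 0, 0, 0.327, 0.072, 0.2, 0, 0, 0, 0.327, 0.072, 0.28, 0, 0, 0, 0.327, 0.072, 0.35, 0, 0, 0, 0.327, 0.072, 0.38, 0, 0, 0, 0.327, 0.072, 0.38, 0, 0, 0]' --fingers 0

```text
t: 48.28
tool_pos: [0.4743, -0.2979, 0.1176]
orientation: [-0.068, 0.998, 0.0, -0.0]
force: [0.1, 0.3, 0.8]
opening: 0.0856
```

Emit:
step_arm --plan '[0, 0, 0, 0, 0, 0, 0, 0, 0, 0, 0, 0, 0, 0, 0, 0, 0, 0, 0, 0, 0, 0, 0, 0, 0, 0, 0, 0, 0, 0, 0, 0, 0, 0, 0, 0]' --fingers 1 --force 50

```text
t: 49.02
tool_pos: [0.4739, -0.2979, 0.1184]
orientation: [-0.068, 0.998, -0.0, 0.0]
force: [-0.9, 0.5, 6.2]
opening: 0.0242
```

Emit:
step_arm --plan '[0, 0, -0.025, 0, 0, 0, 0, 0, -0.048, 0, 0, 0, 0, 0, -0.048, 0, 0, 0, 0, 0, -0.048, 0, 0, 0]'

```text
t: 49.52
tool_pos: [0.4737, -0.2973, 0.1312]
orientation: [-0.068, 0.998, 0.001, 0.0]
force: [4.1, -0.6, -7.8]
opening: 0.0243
```

```bash
python3 - <<'E'
from h import *
plan((.4462,-.1,.131,97.7))
E
```

```text
t 49.52 pos [ 0.4737 -0.2973  0.1312] psi 97.75 open 0.0243 F [ 4.1 -0.6 -7.8]
[0.0022, 0.6642, 0.0015, 0.0002, 0.0, 0.0001] rows>= 4
```

Emit:
step_arm --plan '[0, 0.03, 0, 0, 0, 0, 0, 0.08, 0, 0, 0, 0, 0, 0.15, 0, 0, 0, 0, 0, 0.23, 0, 0, 0, 0, 0, 0.31, 0, 0, 0, 0, 0, 0.39, 0, 0, 0, 0, 0.001, 0.47, 0, 0, 0, 0, 0.001, 0.54, 0, 0, 0, 0, 0.002, 0.6, 0, 0, 0, 0, 0.002, 0.64, 0, 0, 0, 0, 0.002, 0.66, 0, 0, 0, 0, 0.002, 0.664, 0, 0, 0, 0, 0.002, 0.664, 0, 0, 0, 0, 0.002, 0.664, 0, 0, 0, 0]'

```text
t: 51.28
tool_pos: [0.4458, -0.1003, 0.1316]
orientation: [-0.067, 0.998, 0.001, -0.001]
force: [-1.3, 2.0, -6.5]
opening: 0.0243
```

```bash
python3 - <<'E'
from h import *
plan((.4462,-.1,.1185,97.7))
E
```

```text
t 51.27 pos [ 0.4458 -0.1003  0.1316] psi 97.71 open 0.0243 F [-1.3  2.  -6.5]
[-0.0015, 0.0007, 0.0436, 0.0003, -0.0002, 0.0] rows>= 1
```

Emit:
step_arm --plan '[0, 0.001, 0.012, 0, 0, 0, 0, 0.001, 0.025, 0, 0, 0, 0, 0.001, 0.044, 0, 0, 0, 0, 0.001, 0.044, 0, 0, 0, 0, 0.001, 0.044, 0, 0, 0]'

```text
t: 51.9
tool_pos: [0.4458, -0.1002, 0.1186]
orientation: [-0.068, 0.998, 0.0, -0.001]
force: [-4.3, 0.2, -4.6]
opening: 0.0244
```

Emit:
step_arm --plan '[0, 0, 0, 0, 0, 0, 0, 0, 0, 0, 0, 0, 0, 0, 0, 0, 0, 0, 0, 0, 0, 0, 0, 0, 0, 0, -0.15, 0, 0, 0, 0, 0, -0.35, 0, 0, 0, 0, 0, -0.5, 0, 0, 0, -0.15, 0, -0.6, 0, 0, 0, -0.33, 0.18, -0.7, 0, 0, 0, -0.33, 0.18, -0.7, 0, 0, 0, -0.33, 0.18, -0.7, 0, 0, 0]' --fingers 0

```text
t: 53.28
tool_pos: [0.5373, -0.0327, 0.3287]
orientation: [-0.069, 0.998, -0.0, -0.0]
force: [-0.4, -0.8, 0.0]
opening: 0.0853
```

```bash
python3 - <<'E'
from h import *
import pickle
plan()
W=cap("wrist","w11"); T=cap("top"); S=cap("side"); pickle.dump((W,T,S),open("fin.pkl","wb"))
w9=pickle.load(open("w9.pkl","rb"))
# knob: compare to the first loading station view (w9): expected shift from camera motion at z=.072, home vs 10 mm up
k=np.array([.4458,-.1,.072]); print("proj",[proj(c,k).round(1) for c in(w9,W)],"if 10mm up",proj(W,k+[0,0,.01]).round(1),"x-sens")
for n,c in(("w9",w9),("W",W)):
    u,v=proj(c,k).astype(int); r=c["img"][v-25:v+25,u-25:u+25].max(2)<45
    print(n,[(b[0]+[u-25,v-25],b[1][2:]) for b in blobs(r,100,2000)])
p0=S["img"][145:205,300:370]; cv2.imwrite("pics/sk.png",cv2.resize(np.vstack([p0]),None,fx=8,fy=8,interpolation=cv2.INTER_CUBIC))
for c,s in blobs(tan(T["img"]),60,600):
    if 100<c[1]<260:print("T",c.round(1),s[2:],plane(T,*c,.029).round(4))
E
```

```text
t 53.27 pos [ 0.5373 -0.0327  0.3287] psi 97.86 open 0.0853 F [-0.4 -0.8  0. ]
proj [array([264.8,  67.7]), array([252.4,  73. ])] if 10mm up [250.4  72. ] x-sens
w9 []
W []
T [345.5 199. ] [ 16  17 209] [ 0.5534 -0.128   0.029 ]
T [319.8 202.7] [ 17  17 218] [ 0.5398 -0.0473  0.029 ]
```

View pics/w11.png

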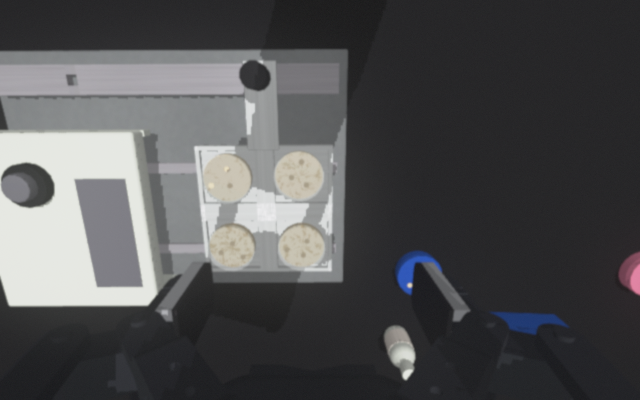

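All four dishes are in their pockets at the loading station: (227,178), (299,175), (232,246) and (302,245). The knob is at (255,75). The last check is the plunger height from the side view, against the known-home image.

```bash
python3 - <<'E'
from h import *
import pickle
W,T,S=pickle.load(open("fin.pkl","rb")); s0=cv2.imread("pics/side0.png")
# render knob's predicted silhouette centre column; dark run along image rows, initial (home) vs now
for n,im,k in(("start",s0,[.4740,-.2978]),("now",S["img"],[.4458,-.1002])):
    pt,pb,pu=[proj(S,[*k,z]) for z in(.072,.042,.082)]
    for du in(-2,0,2):
        u=int(round((pt[0]+pb[0])/2))+du; v0=int(pt[1])-14
        print(n,u,"top/bot/up10",pt.round(1),pb.round(1),pu.round(1),"rows from",v0,im[v0:v0+36,u].max(1).tolist())
a=s0[int(proj(S,[.474,-.2978,.057])[1])-25:,:][:50,int(proj(S,[.474,-.2978,.057])[0])-30:][:,:60]
p=proj(S,[.4458,-.1002,.057]).astype(int); b=S["img"][p[1]-25:p[1]+25,p[0]-30:p[0]+30]
cv2.imwrite("pics/sk.png",cv2.resize(np.hstack([a,b]),None,fx=6,fy=6,interpolation=cv2.INTER_CUBIC))
E
```

```text
start 342 top/bot/up10 [344.2 146.3] [344.  153.7] [344.3 143.8] rows from 132 [47, 46, 49, 47, 47, 48, 48, 47, 47, 48, 48, 48, 47, 49, 46, 43, 40, 36, 37, 38, 36, 35, 44, 79, 121, 133, 196, 249, 188, 155, 204, 208, 205, 205, 205, 205]
start 344 top/bot/up10 [344.2 146.3] [344.  153.7] [344.3 143.8] rows from 132 [51, 49, 46, 48, 49, 48, 49, 46, 49, 46, 49, 49, 43, 47, 47, 46, 44, 42, 39, 40, 40, 41, 37, 68, 127, 146, 215, 249, 192, 166, 205, 207, 206, 205, 204, 205]
start 346 top/bot/up10 [344.2 146.3] [344.  153.7] [344.3 143.8] rows from 132 [47, 48, 48, 48, 48, 47, 48, 48, 47, 49, 48, 48, 45, 45, 44, 45, 42, 37, 38, 39, 36, 45, 73, 116, 158, 193, 243, 250, 212, 156, 203, 207, 204, 205, 204, 205]
now 347 top/bot/up10 [349.5 186. ] [349.1 193.6] [349.6 183.4] rows from 171 [205, 206, 205, 206, 207, 206, 207, 206, 204, 208, 206, 199, 141, 52, 36, 33, 33, 35, 34, 35, 30, 34, 33, 39, 70, 120, 129, 145, 172, 188, 165, 130, 128, 126, 126, 126]
now 349 top/bot/up10 [349.5 186. ] [349.1 193.6] [349.6 183.4] rows from 171 [202, 203, 204, 204, 206, 202, 204, 205, 205, 205, 207, 192, 86, 42, 41, 35, 35, 35, 36, 34, 35, 36, 33, 34, 52, 105, 127, 139, 175, 189, 149, 127, 128, 128, 130, 130]
now 351 top/bot/up10 [349.5 186. ] [349.1 193.6] [349.6 183.4] rows from 171 [159, 156, 158, 164, 165, 164, 168, 168, 171, 179, 186, 179, 120, 50, 38, 33, 33, 33, 33, 34, 32, 30, 32, 43, 87, 119, 126, 151, 175, 188, 147, 128, 126, 126, 127, 127]
```

View pics/sk.png

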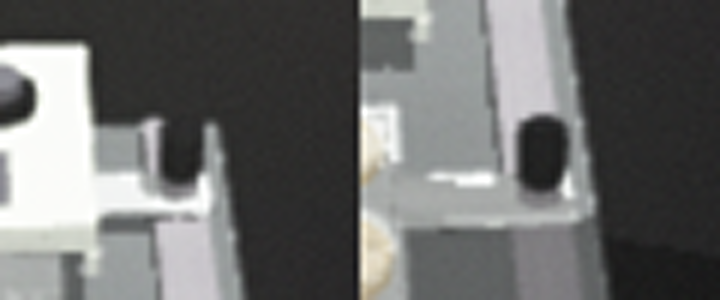

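In both images the knob's lower edge lies 1.6–2 px below its predicted home position. A pin resting on the strip would put it about 2.6 px higher, so the plunger is home.

```bash
python3 -c "
from bench import job_done; print(job_done())"
```

```text
the job is handed in; nothing more can be done
None
```

The dish scan job is done and handed in at about 53 s of robot time, well under the 208 s limit. No verdict was reported.

**What I did, in order:**
1. Indexed the tray out to the loading station and put the puck from pocket3 into its holder.
2. Laid all four tan dishes in a pocket each.
3. Indexed the tray back under the hood and pressed the start button. It stopped moving at 15 N after about 6.5 mm.
4. Indexed the tray out again to the loading station.

**Last checks:**
- **Dishes:** the last wrist picture shows all four flat in their pockets at the loading station. One shifted about 2–3 mm within its pocket's play during the slides.
- **Plunger:** at the scanning station the side picture matched the starting image with no shift. At the final loading station the knob sits 1.6–2 px from its predicted home height, in agreement with the known-home image. A pin on the strip would have shown about 2.6 px higher.
- **Puck:** it was flat in its holder when I last looked, just after placing it. I did not look at it again at the end.
- **Bystanders:** I did not move any of them. The dropper, slide box and the blue and pink look-alikes showed in place in the late wrist pictures. I did not re-measure the tube rack.

**Disagreement:** the camera and the gripper differed by about 2 mm on the tray's position along y, so I placed the dishes about 1.7 mm off the camera estimate. They seated without trouble.

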